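# Set out the dental instruments

## Task

Set this dental technician's place up for work: push the tray's bifold dust cover right back until its two panels are folded fully flat against each other, and leave it folded. Then stand every instrument from the tray upright in the white holder cup, butt end down on the bottom and working tip up, and leave the cup standing on the bench. Do not disturb the can, the jar or the plaster cast.

Things in the scene. Friction and masses are not known exactly. Their poses are not given: they have to be found in the camera images.
- tray: open aluminium instrument tray fixed to the bench, 270 mm deep (its x) x 304 mm wide (its y) x 70 mm high, walls and floor 5 mm, shut by a clear bifold cover. Origin: centre of its underside; x points away from the robot, z up
- rest (a point): middle of the instrument rest in the tray: two grey notched rails with six slots at tray y = -105, -63, -21, 21, 63, 105 mm (some empty). Instruments lie in them along tray x, sloping 18 degrees: butt low and far (tray x 70 mm, 13 mm above the bench), tip high and near the robot. Rails (6 mm thick) cross 28 and 128 mm from the butt; between them the handles are free. This point: 50 mm above the bench
- cover (a joint): fold angle of the bifold cover, rad: 0 = shut (how it starts: a low roof, panels sloping 9 degrees), 1.386 = fully folded, at its stop. Pushing the lead bar away from the robot raises the ridge until both panels stand upright face to face at the tray's far rim. About 7 N to start, less later; the hinges are stiff: more than half folded it stays as left, from lower it sinks shut
- pull (a point): centre of the near face of the black pull block on the cover's lead bar, where to push. Block 80 mm wide (tray y) x 12 thick (tray x) x 26 high; this point is 13 mm below its top, 92 mm above the bench. It moves level along tray x, from -127 mm (shut) to 84 mm (folded); the front panel is hinged to the bar 35 mm behind this point
- fold_hinge (a point): middle of the ridge hinge between the two clear panels, each 110 mm (along x) x 294 x 4 mm: 92 mm above the bench when shut, 185 mm when folded. The rear panel is hinged to the tray's far rim at tray x = 125 mm, 75 mm above the bench
- cup: white weighted plastic holder cup, loose on the bench, about 0.75 kg, 78 (its x) x 115 (its y) x 80 mm high, on a 90 x 127 x 6 mm foot; walls and dividers 4 mm: six square compartments 33 mm wide, centres at x = +-18.5, y = -37, 0, 37 mm in its own frame; inner floor 6 mm above the bench. Origin: centre of its underside, z up
- cup_rim (a point): centre of the cup's mouth, 80 mm above its underside
- spray_can: bystander: white aerosol can, 52 mm diameter, 169 mm tall; origin at its underside
- jar: bystander: clear jar with blue lid, 70 mm diameter, 85 mm tall; origin at its underside
- cast: bystander: plaster dental cast, 52 x 62 x 32 mm; origin at its underside
- tool1: flat steel spatula (6 mm wide blade): one of up to six instruments (may be absent), 169 mm long, round handle 10 mm in diameter and 135 mm long, then a thin working tip; about 35 g, balances about 70 mm from the butt. Origin at the centre of the butt end, its z axis runs along the handle to the tip
- tool1_tip (a point): working tip of that instrument, 169 mm from the butt
- tool2: pointed brush (wooden handle): one of up to six instruments (may be absent), 169 mm long, round handle 10 mm in diameter and 135 mm long, then a thin working tip; about 35 g, balances about 70 mm from the butt. Origin at the centre of the butt end, its z axis runs along the handle to the tip
- tool2_tip (a point): working tip of that instrument, 169 mm from the butt
- tool3: straight steel probe: one of up to six instruments (may be absent), 169 mm long, round handle 10 mm in diameter and 135 mm long, then a thin working tip; about 35 g, balances about 70 mm from the butt. Origin at the centre of the butt end, its z axis runs along the handle to the tip
- tool3_tip (a point): working tip of that instrument, 169 mm from the butt
- tool4: flat brush (wooden handle): one of up to six instruments (may be absent), 169 mm long, round handle 10 mm in diameter and 135 mm long, then a thin working tip; about 35 g, balances about 70 mm from the butt. Origin at the centre of the butt end, its z axis runs along the handle to the tip
- tool4_tip (a point): working tip of that instrument, 169 mm from the butt
- tool5: ball-ended steel burnisher: one of up to six instruments (may be absent), 169 mm long, round handle 10 mm in diameter and 135 mm long, then a thin working tip; about 35 g, balances about 70 mm from the butt. Origin at the centre of the butt end, its z axis runs along the handle to the tip
- tool5_tip (a point): working tip of that instrument, 169 mm from the butt
- tool6: wax knife with a 9 mm steel blade: one of up to six instruments (may be absent), 169 mm long, round handle 10 mm in diameter and 135 mm long, then a thin working tip; about 35 g, balances about 70 mm from the butt. Origin at the centre of the butt end, its z axis runs along the handle to the tip
- tool6_tip (a point): working tip of that instrument, 169 mm from the butt

How it is judged (in metres and radians):
On the way:
1. the cover is folded: panels flat against each other (value of joint cover above 1.31 rad), for 0.3 s.
At the end, for the whole second after the job is handed in: The cover is folded (fold angle over 1.31 of 1.386 rad); the cup stands upright on the bench; every instrument present has its butt inside the cup within about 18 mm of the inner floor, its tip more than 140 mm above the cup's underside, and is at rest (value of joint cover above 1.31 rad and angle between cup's own z axis and vertical below 0.1 rad and height (world z) of cup between -0.01 and 0.01 m and linear speed of cup below 0.02 m/s and x of tool1 in the frame of cup between -0.037 and 0.037 m and y of tool1 in the frame of cup between -0.056 and 0.056 m and z of each of tool1, tool2, tool3, tool4, tool5, tool6 in the frame of cup below 0.022 m and z of each of tool1_tip, tool2_tip, tool3_tip, tool4_tip, tool5_tip, tool6_tip in the frame of cup above 0.14 m and linear speed of each of tool1, tool2, tool3, tool4, tool5, tool6 below 0.03 m/s and x of tool2 in the frame of cup between -0.037 and 0.037 m and y of tool2 in the frame of cup between -0.056 and 0.056 m and x of tool3 in the frame of cup between -0.037 and 0.037 m and y of tool3 in the frame of cup between -0.056 and 0.056 m and x of tool4 in the frame of cup between -0.037 and 0.037 m and y of tool4 in the frame of cup between -0.056 and 0.056 m and x of tool5 in the frame of cup between -0.037 and 0.037 m and y of tool5 in the frame of cup between -0.056 and 0.056 m and x of tool6 in the frame of cup between -0.037 and 0.037 m and y of tool6 in the frame of cup between -0.056 and 0.056 m); the robot touches nothing.
It fails at once if the can moved more than 30 mm (distance of spray_can from where it was at the start of the episode above 0.03 m).
It fails at once if the jar moved more than 30 mm (distance of jar from where it was at the start of the episode above 0.03 m).
It fails at once if the cast moved more than 30 mm (distance of cast from where it was at the start of the episode above 0.03 m).
Of tool1, tool2, tool3, tool4, tool5, tool6 only 4 to 6 are there at a start; the rules pass over those that are not, and their reading is None.
At some moment in a run one of cup may be knocked a few centimetres aside while the robot is not near it.
It also fails if it takes over 210 s, if anything falls off the work surface, if the arm or the gripper's body presses on something with over 40 N, if the wrist force passes 120 N, or if a joint passes its speed limit or range.

## Robot

A 6-joint arm with a two-finger parallel gripper is mounted at the origin on the work surface. World frame = base frame: x ahead of the robot, y to its left, z up, the work surface at z = 0. Lengths are in mm, angles in rad, forces in N, time in s.
With the tool pointing down it reaches from about 325 to 850 mm from the base axis. Payload 15.5 kg.
Tool frame: the origin (TCP) lies on the centre line of the jaws, within the pads' length; the fingertips stand robot.nose_length ahead of it and the grasp point (between the pads) is the TCP (robot.nose_length is the distance from the TCP to the fingertips, in mm); z points along the fingers, y is the line along which they close (so a half turn about z gives the same grasp; the last joint's range is limited). The gripper opens to 91 mm and grips with 3 to 60 N. Pads are 32 mm wide; open, the fingers measure 118 mm over their backs; the gripper's body (76 mm by 178 mm) begins 60 mm behind the grasp point.
Start: joints at [-1.214, 0.494, 1.345, -0, 1.302, -0.096], TCP at [272.867, -562.29, 232.915] pointing down, gripper open.
Joint ranges: [-2.91, 2.91], [-0.82, 2.16], [0.22, 2.67], [-1.22, 4.37], [0.12, 2.79], [-3.08, 3.08]. Speed limits (rad/s): [1.89, 1.89, 2.57, 3.01, 3.01, 3.01].

## Interface

Orientations are given as a rotation vector (axis times angle).
In Python, from plant import robot gives the robot as it stands.
- The arm moves only by the tool move_arm, never from a script. Its argument "steps" is a list of rows, each an object with "offset": the shift along the tool's x, y, z in units of 40 mm (1.0 is 40 mm), a list of three; "rotation": the turn, a rotation vector about the tool's x, y, z in units of 6 degrees (1.0 is 6 degrees), a list of three; "hand": the closure in counts, from 0 (fully open) to 255 (shut). A call has exactly 5 rows; each row shifts and turns the commanded pose from where the row before left it, along the tool's axes as they then stand; what a row does not reach is not made up. A row lasts 1/12 s, in which the tool goes at most 41.7 mm and 7.16 degrees, less where a joint would pass 70% of its speed; a pose out of reach is approached as far as the arm can. A call is refused whole if a number of a shift passes 1 or a number of a turn 1, either way. A call with a gripper value outside its range is refused whole. The fingers move at their own pace and stop on an object; "newtons" is the grip in N (left out, the last holds). Time passes only in rows, so rows that do not move let the fingers close, or fill a call up. It gives the time, the measured TCP pose, the force, the opening and the grip force at its end, in the units of the state.
- robot.get_state(): the state, without advancing time (a new reading comes with each control period).
- robot.snapshot(name): name is "scene" or "top"; returns (picture, depth): 384x512x3 uint8, red, green, blue; 384x512 float32, mm along the optical axis (not along the pixel's ray), 0 where there is no reading.
- robot.get_calibration(name): a dict with "mtx" (3x3 intrinsics, pixels), "extrinsics" (4x4, takes a point from camera to world coordinates). Camera axes: x right, y down, z forward; pixel columns grow to the right and rows downward; lengths in mm; the calibration is good to about 2 mm. A picture is of the moment at which its call begins. get_calibration takes no time and is no camera call.
- robot.finish_job(): hands the job in; it is judged then, once.
The state is a dict: "t": time; "qpos": joint angles; "dq": joint speeds; "joint_efforts": joint torques, N m; "eef_pos": TCP position; "tcp_rot": TCP orientation; "contact_force": force on the tool from outside, world axes, zero at the start; "moment": the same for the moment, N m; "grip_width": finger opening in mm; "finger_force": force on a finger pad.
Only numpy, scipy, OpenCV 4.12 (cv2) and the standard library are available. Lean on these libraries where they do the work, as an engineer would, in place of code of your own. Each camera call takes 0.05 s, during which the arm holds its last target. There are 200 camera calls.

## Working session

There is one attempt and no reset: what is moved stays moved. The work goes in short steps, Python scripts to look and compute and a tool call to move; the robot and the scene stay as the last step left them, time stands still between calls to the robot, and variables do not carry over. Pictures are saved under pics/ and viewed, at most 14 in all, crops included, and the job is handed in when it is done.

Besides the shell and the picture viewer there is one more tool, called after "Request:" as a command line: name --argument value ..., lists and objects as JSON in quotes. move_arm: Moves the arm, as the interface text tells. Its arguments: {"type":"object","properties":{"steps":{"type":"array","items":{"type":"object","properties":{"offset":{"type":"array","items":{"type":"number"}},"rotation":{"type":"array","items":{"type":"number"}},"hand":{"type":"number"}}}},"newtons":{"type":"number"}},"required":["steps"]}

```bash
ls; mkdir -p pics; python3 - <<'E'
from plant import robot
import cv2,numpy as np
print(robot.get_state(), robot.nose_length)
for n in("scene","top"):
    p,d=robot.snapshot(n); cv2.imwrite(f"pics/{n}0.png",p[:,:,::-1]); np.save(f"pics/{n}0.npy",d)
    c=robot.get_calibration(n); print(n,c["mtx"],c["extrinsics"])
E
```

```text
pics
{'t': 0.0, 'qpos': array([-1.21451076e+00,  4.94179738e-01,  1.34610346e+00,  1.28428729e-05,
        1.30250962e+00, -9.55073676e-02]), 'dq': array([-1.04834168e-04, -8.86540958e-05, -3.90789771e-04, -1.23144236e-03,
       -2.10022743e-03, -1.57667370e-03]), 'joint_efforts': array([-2.92698023e-04, -8.78839517e+01, -3.81856406e+01,  7.06805661e-02,
        5.33341547e-02, -1.79329290e-04]), 'eef_pos': array([ 272.74347122, -561.96467152,  232.3497722 ]), 'tcp_rot': array([-3.06061632e+00, -7.03382257e-01,  2.25745429e-04]), 'contact_force': array([-0.11624015, -0.14617077, -0.26766594]), 'moment': array([-0.00844143,  0.0338378 , -0.04601159]), 'finger_force': 0.0, 'grip_width': 91.20941248231979} 19.0
scene [[469.35241703   0.         252.92289022]
 [  0.         469.35241703 189.47440623]
 [  0.           0.           1.        ]] [[-7.14116236e-01  3.72218921e-01 -5.92866829e-01  1.45480172e+03]
 [ 6.99859796e-01  3.98137120e-01 -5.93028751e-01  7.71025987e+02]
 [ 1.53057700e-02 -8.38415117e-01 -5.44817239e-01  8.59471569e+02]
 [ 0.00000000e+00  0.00000000e+00  0.00000000e+00  1.00000000e+00]]
top [[476.50618193   0.         260.00721049]
 [  0.         476.50618193 194.77890217]
 [  0.           0.           1.        ]] [[-2.18283267e-02 -9.86458082e-01  1.62554535e-01  3.63431913e+02]
 [-9.99699469e-01  1.97219042e-02 -1.45608661e-02 -8.00397280e+01]
 [ 1.11577991e-02 -1.62823521e-01 -9.86592117e-01  1.68193580e+03]
 [ 0.00000000e+00  0.00000000e+00  0.00000000e+00  1.00000000e+00]]
```

View pics/scene0.png

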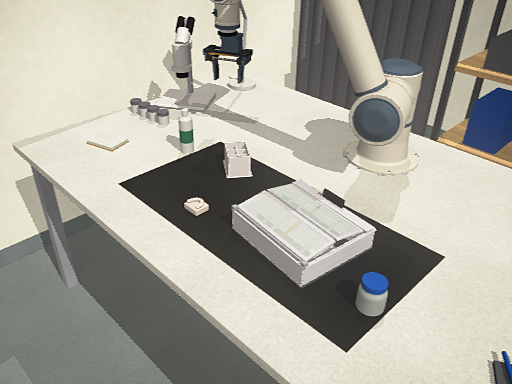

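View pics/top0.png

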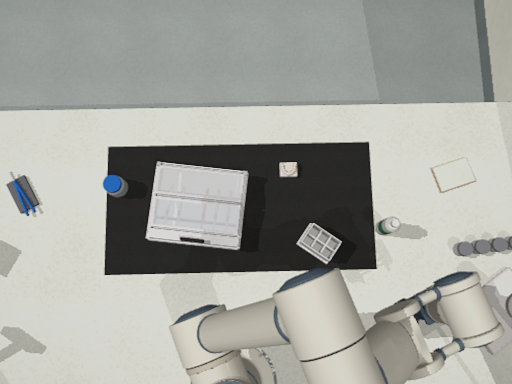

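The scene picture shows the tray centre-right, cup (237,158), cast (196,206), can (186,132) and jar (372,293). The top picture shows the tray at (197,205), pull block (193,239), cup (320,242), can (389,226), cast (288,170) and jar (115,186).

```bash
cat > h.py <<'E'
from plant import robot
import cv2,numpy as np
from scipy.spatial.transform import Rotation as R
def cloud(n,pd=None):
    p,d=pd or robot.snapshot(n); c=robot.get_calibration(n); K=c["mtx"];T=c["extrinsics"]
    v,u=np.mgrid[:384,:512]; 
    X=np.stack([(u-K[0,2])/K[0,0]*d,(v-K[1,2])/K[1,1]*d,d],-1)@T[:3,:3].T+T[:3,3]
    X[d==0]=np.nan
    return p,X
def uv(n,P):
    c=robot.get_calibration(n);T=np.linalg.inv(c["extrinsics"]);q=np.atleast_2d(P)@T[:3,:3].T+T[:3,3];q=q@c["mtx"].T
    return q[:,:2]/q[:,2:]
def rect(X,m): 
    return cv2.minAreaRect(X[m][:,:2].astype(np.float32))
E
python3 - <<'E'
from h import *
S={}
for n in("scene","top"):
    p=cv2.imread(f"pics/{n}0.png")[:,:,::-1]; p,X=cloud(n,(p,np.load(f"pics/{n}0.npy")))
    x,y,z=X[...,0],X[...,1],X[...,2]
    print(n,"px->world",[ (q,X[q[1],q[0]].round(0)) for q in ([(197,205),(320,242),(288,170),(389,226),(115,186),(193,239)] if n=="top" else [(237,158),(196,206),(186,132),(372,293),(334,198)])])
    lab=((z>15)&(z<110)).astype(np.uint8)
    k,L,st,ce=cv2.connectedComponentsWithStats(lab)
    for i in range(1,k):
        if 60<st[i,4]<20000:
            m=L==i; print(i,st[i],rect(X,m),np.nanpercentile(z[m],[5,50,95]).round(0))
    b=(p.max(2)<60)&(z>70)&(z<115)&(x>250)&(x<700)
    k,L,st,ce=cv2.connectedComponentsWithStats(b.astype(np.uint8))
    for i in range(1,k):
        if st[i,4]>20: m=L==i; print("blk",st[i],rect(X,m),X[m].mean(0).round(1))
E
```

```text
scene px->world [((237, 158), array([ 503., -261.,   75.])), ((196, 206), array([ 745., -184.,   31.])), ((186, 132), array([ 525., -513.,   90.])), ((372, 293), array([705., 416.,  73.])), ((334, 198), array([486., 136.,  98.]))]
1 [ 245   19   92   28 1335] ((-791.9037475585938, -1203.9117431640625), (394.68792724609375, 515.07666015625), 81.90959167480469) [ 20.  62. 106.]
2 [448  20  10  17 106] ((-1802.4207763671875, -604.232421875), (85.01316833496094, 45.25627136230469), 20.903257369995117) [ 20.  64. 105.]
3 [464  24  26  19 344] ((-1805.00048828125, -444.5912780761719), (69.94898223876953, 155.81619262695312), 4.267611980438232) [ 20.  63. 104.]
6 [191  37  30  25 312] ((-254.63986206054688, -1339.7459716796875), (233.15673828125, 44.560150146484375), 2.1885733604431152) [ 24.  80. 107.]
8 [372  40  71  33 978] ((-1001.918212890625, -509.3667297363281), (103.9979476928711, 414.805908203125), 7.1475725173950195) [ 26.  72. 106.]
9 [   0   49  173   63 3415] ((437.695068359375, -1340.6817626953125), (936.7670288085938, 44.80724334716797), 0.26756295561790466) [ 20.  63. 105.]

[... 2963 characters left out ...]
3  42  38 509] ((465.12799072265625, -305.9903564453125), (115.35501861572266, 78.22288513183594), 54.84725570678711) [20. 64. 83.]
52 [455 236  57  20 736] ((440.7077941894531, -875.5934448242188), (49.72090530395508, 198.9635467529297), 5.367283344268799) [24. 52. 60.]
56 [ 483  267   29   88 1300] ((223.8265380859375, -906.7279052734375), (96.2994613647461, 295.1662902832031), 83.94195556640625) [17. 22. 29.]
64 [241 350  27  34 280] ((62.69636535644531, -73.99028015136719), (122.39250183105469, 35.01522445678711), 37.1019287109375) [16. 28. 91.]
blk [180 238  24   5  67] ((477.7967834472656, 126.050537109375), (75.92021942138672, 8.254931449890137), 82.14569091796875) [477.4 124.8 102.1]
```

```bash
cat >> h.py <<'E'
T0=np.array([601,113.]);TY=np.radians(-7.6)
def tw(x,y,z): c,s=np.cos(TY),np.sin(TY); return np.array([T0[0]+c*x-s*y,T0[1]+s*x+c*y,z])
def ori(az,tilt,flip=False):
    "approach tilted outward by tilt deg from down at azimuth az (deg); tool x along +az, or -az if flip"
    r=R.from_euler('z',az,degrees=True)*R.from_euler('y',-tilt,degrees=True)*R.from_matrix(np.diag([1.,-1,-1]))
    return r*R.from_euler('z',180,degrees=True) if flip else r
def now(): s=robot.get_state(); return np.array(s["eef_pos"]),R.from_rotvec(s["tcp_rot"])
def plan(p1,r1,p0=None,r0=None,via=0,n=None,mult=5,rv=None):
    "rows for a straight line; via = extra arch height; rv = own body rotvec"
    if p0 is None: p0,r0=now()
    if rv is None: rv=(r0.inv()*r1).as_rotvec()
    d=np.linalg.norm(p1-p0); a=np.degrees(rv)
    if n is None:
        n=max(d/39.5,np.linalg.norm(a)/7.1,abs(a).max()/6,1); n=int(np.ceil(n/mult-1e-6)*mult)
    out=[]; p=p0.copy(); r=r0
    for i in range(1,n+1):
        t=i/n; q=p0+(p1-p0)*t+np.array([0,0,via*np.sin(np.pi*t)])
        o=np.round(r.inv().apply(q-p)/40,2); w=np.round(a/n/6,2)
        p=p+r.apply(o*40); r=r*R.from_rotvec(np.radians(w*6)); out.append((o,w))
    f=lambda v:"["+",".join("%g"%(x+0) for x in v)+"]"
    for i,(o,w) in enumerate(out): print(f(o),f(w),"" if (i+1)%5 else "--")
    return p,r
E
python3 - <<'E'
from h import *
p,r=plan(tw(-180,0,200),ori(-7.6,0))
print(p,tw(-180,0,101))
plan(tw(-180,0,101),ori(-7.6,0),tw(-180,0,200),ori(-7.6,0))
E
```

```text
[0.55,-0.7,0.04] [0,0,0.28] 
[0.53,-0.72,0.04] [0,0,0.28] 
[0.51,-0.74,0.04] [0,0,0.28] 
[0.48,-0.75,0.05] [0,0,0.28] 
[0.47,-0.76,0.04] [0,0,0.28] --
[0.44,-0.78,0.04] [0,0,0.28] 
[0.42,-0.79,0.04] [0,0,0.28] 
[0.39,-0.8,0.04] [0,0,0.28] 
[0.37,-0.81,0.04] [0,0,0.28] 
[0.35,-0.82,0.04] [0,0,0.28] --
[0.32,-0.84,0.04] [0,0,0.28] 
[0.3,-0.84,0.05] [0,0,0.28] 
[0.27,-0.85,0.04] [0,0,0.28] 
[0.25,-0.86,0.04] [0,0,0.28] 
[0.22,-0.86,0.04] [0,0,0.28] --
[0.2,-0.87,0.04] [0,0,0.28] 
[0.17,-0.88,0.04] [0,0,0.28] 
[0.15,-0.88,0.04] [0,0,0.28] 
[0.12,-0.89,0.05] [0,0,0.28] 
[0.1,-0.89,0.04] [0,0,0.28] --
[422.76607623 136.96004019 199.8825897 ] [422.58120275 136.80615025 101.        ]
[0,0,0.5] [0,0,0] 
[0,0,0.49] [0,0,0] 
[0,0,0.5] [0,0,0] 
[0,0,0.49] [0,0,0] 
[0,0,0.5] [0,0,0] --
```

Request:
move_arm --steps '[{"offset": [0.55,-0.7,0.04],"rotation": [0,0,0.28],"hand": 255},{"offset": [0.53,-0.72,0.04],"rotation": [0,0,0.28],"hand": 255},{"offset": [0.51,-0.74,0.04],"rotation": [0,0,0.28],"hand": 255},{"offset": [0.48,-0.75,0.05],"rotation": [0,0,0.28],"hand": 255},{"offset": [0.47,-0.76,0.04],"rotation": [0,0,0.28],"hand": 255}]' --newtons 20

```text
t: 0.52
eef_pos: [310.3, -385.8, 224.1]
tcp_rot: [-3.105, -0.475, 0.0]
contact_force: [1.2, 1.1, -0.6]
grip_width: 60.5
finger_force: 0.0
```

Request:
move_arm --steps '[{"offset": [0.44,-0.78,0.04],"rotation": [0,0,0.28],"hand": 255},{"offset": [0.42,-0.79,0.04],"rotation": [0,0,0.28],"hand": 255},{"offset": [0.39,-0.8,0.04],"rotation": [0,0,0.28],"hand": 255},{"offset": [0.37,-0.81,0.04],"rotation": [0,0,0.28],"hand": 255},{"offset": [0.35,-0.82,0.04],"rotation": [0,0,0.28],"hand": 255}]'

```text
t: 0.93
eef_pos: [347.7, -211.4, 216.4]
tcp_rot: [-3.132, -0.246, 0.0]
contact_force: [1.7, -0.2, 0.3]
grip_width: 27.1
finger_force: 0.0
```

Request:
move_arm --steps '[{"offset": [0.32,-0.84,0.04],"rotation": [0,0,0.28],"hand": 255},{"offset": [0.3,-0.84,0.05],"rotation": [0,0,0.28],"hand": 255},{"offset": [0.27,-0.85,0.04],"rotation": [0,0,0.28],"hand": 255},{"offset": [0.25,-0.86,0.04],"rotation": [0,0,0.28],"hand": 255},{"offset": [0.22,-0.86,0.04],"rotation": [0,0,0.28],"hand": 255}]'

```text
t: 1.35
eef_pos: [384.9, -36.6, 208.1]
tcp_rot: [3.142, 0.016, 0.0]
contact_force: [0.7, -1.0, 1.3]
grip_width: 0.8
finger_force: 0.0
```

Request:
move_arm --steps '[{"offset": [0.2,-0.87,0.04],"rotation": [0,0,0.28],"hand": 255},{"offset": [0.17,-0.88,0.04],"rotation": [0,0,0.28],"hand": 255},{"offset": [0.15,-0.88,0.04],"rotation": [0,0,0.28],"hand": 255},{"offset": [0.12,-0.89,0.05],"rotation": [0,0,0.28],"hand": 255},{"offset": [0.1,-0.89,0.04],"rotation": [0,0,0.28],"hand": 255}]'

```text
t: 1.77
eef_pos: [422.7, 138.6, 199.5]
tcp_rot: [3.134, -0.213, -0.0]
contact_force: [0.1, -0.6, 0.2]
grip_width: 0.1
finger_force: 0.0
```

Request:
move_arm --steps '[{"offset": [0,0,0.5],"rotation": [0,0,0],"hand": 255},{"offset": [0,0,0.5],"rotation": [0,0,0],"hand": 255},{"offset": [0,0,0.5],"rotation": [0,0,0],"hand": 255},{"offset": [0,0,0.5],"rotation": [0,0,0],"hand": 255},{"offset": [0,0,0.5],"rotation": [0,0,0],"hand": 255}]'

```text
t: 2.18
eef_pos: [422.8, 136.7, 98.8]
tcp_rot: [-3.135, 0.211, 0.0]
contact_force: [0.6, -0.5, -0.6]
grip_width: 0.5
finger_force: 0.0
```

Request:
move_arm --steps '[{"offset": [0.4,0,0],"rotation": [0,0,0],"hand": 255},{"offset": [0.4,0,0],"rotation": [0,0,0],"hand": 255},{"offset": [0.3,0,0],"rotation": [0,0,0],"hand": 255},{"offset": [0.3,0,0],"rotation": [0,0,0],"hand": 255},{"offset": [0.3,0,0],"rotation": [0,0,0],"hand": 255}]'

```text
t: 2.6
eef_pos: [489.7, 127.4, 99.1]
tcp_rot: [3.134, -0.211, -0.004]
contact_force: [-2.7, 0.5, -1.9]
grip_width: 0.5
finger_force: 1.2
```

Request:
move_arm --steps '[{"offset": [0.4,0,0],"rotation": [0,0,0],"hand": 255},{"offset": [0.4,0,0],"rotation": [0,0,0],"hand": 255},{"offset": [0.4,0,0],"rotation": [0,0,0],"hand": 255},{"offset": [0.4,0,0],"rotation": [0,0,0],"hand": 255},{"offset": [0.4,0,0],"rotation": [0,0,0],"hand": 255}]'

```text
t: 3.02
eef_pos: [569.8, 116.7, 99.3]
tcp_rot: [3.134, -0.211, -0.002]
contact_force: [-0.9, 1.7, 0.4]
grip_width: 0.3
finger_force: 0.6
```

```bash
python3 - <<'E'
from h import *
p,r=now(); print(((p-tw(0,0,0))@np.array([tw(1,0,0)-tw(0,0,0),tw(0,1,0)-tw(0,0,0),[0,0,1]]).T),robot.get_state()["contact_force"])
p,d=robot.snapshot("scene"); cv2.imwrite("pics/s1.png",cv2.resize(p[130:300,180:400,::-1],None,fx=3,fy=3))
E
```

```text
[-31.41776995  -0.48416748  99.34915182] [-0.87979988  1.72030467  0.41232897]
```

View pics/s1.png

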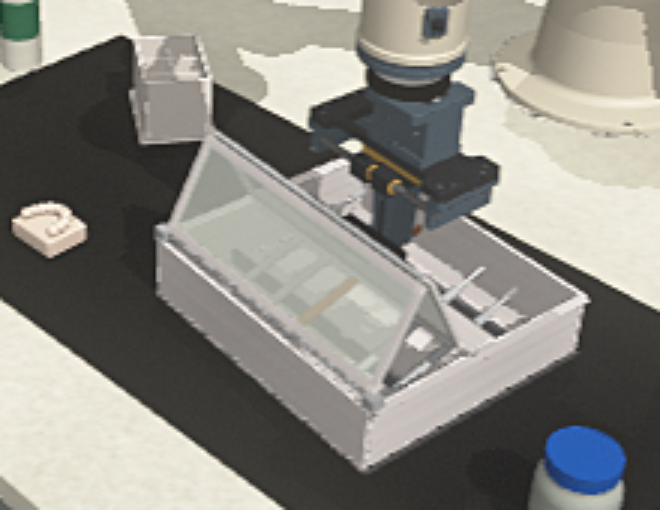

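The crop shows the cover half folded, with its ridge running from (210,135) to (430,280), and the fingers pushing the pull block.

Request:
move_arm --steps '[{"offset": [0.4,0,0],"rotation": [0,0,0],"hand": 255},{"offset": [0.4,0,0],"rotation": [0,0,0],"hand": 255},{"offset": [0.4,0,0],"rotation": [0,0,0],"hand": 255},{"offset": [0.4,0,0],"rotation": [0,0,0],"hand": 255},{"offset": [0.3,0,0],"rotation": [0,0,0],"hand": 255}]'

```text
t: 3.48
eef_pos: [645.6, 106.4, 99.4]
tcp_rot: [-3.134, 0.212, 0.001]
contact_force: [-0.8, 0.1, -0.1]
grip_width: 0.2
finger_force: 0.4
```

Request:
move_arm --steps '[{"offset": [0.15,0,0],"rotation": [0,0,0],"hand": 255},{"offset": [0.15,0,0],"rotation": [0,0,0],"hand": 255},{"offset": [0.12,0,0],"rotation": [0,0,0],"hand": 255},{"offset": [0.1,0,0],"rotation": [0,0,0],"hand": 255},{"offset": [0.05,0,0],"rotation": [0,0,0],"hand": 255}]'

```text
t: 3.9
eef_pos: [665.6, 103.7, 99.3]
tcp_rot: [3.134, -0.211, -0.007]
contact_force: [-19.3, 2.7, 12.3]
grip_width: 0.2
finger_force: 9.5
```

Request:
move_arm --steps '[{"offset": [0.02,0,0],"rotation": [0,0,0],"hand": 255},{"offset": [0,0,0],"rotation": [0,0,0],"hand": 255},{"offset": [-0.5,0,0],"rotation": [0,0,0],"hand": 255},{"offset": [-0.8,0,0],"rotation": [0,0,0],"hand": 255},{"offset": [-0.8,0,0],"rotation": [0,0,0],"hand": 255}]'

```text
t: 4.32
eef_pos: [584.1, 114.7, 99.6]
tcp_rot: [-3.134, 0.212, -0.001]
contact_force: [0.6, 0.9, -0.8]
grip_width: 0.2
finger_force: 0.0
```

Request:
move_arm --steps '[{"offset": [-0.7,0,-0.7],"rotation": [0,0,0],"hand": 200},{"offset": [-0.7,0,-0.7],"rotation": [0,0,0],"hand": 180},{"offset": [-0.7,0,-0.7],"rotation": [0,0,0],"hand": 170},{"offset": [-0.7,0,-0.7],"rotation": [0,0,0],"hand": 170},{"offset": [-0.7,0,-0.7],"rotation": [0,0,0],"hand": 170}]'

```text
t: 4.73
eef_pos: [444.5, 133.5, 240.9]
tcp_rot: [-3.134, 0.211, 0.0]
contact_force: [1.7, 0.5, 0.9]
grip_width: 29.4
finger_force: 0.0
```

```bash
python3 - <<'E'
from h import *
p,d=robot.snapshot("scene"); q,e=robot.snapshot("top")
cv2.imwrite("pics/s2.png",cv2.resize(p[150:290,220:390,::-1],None,fx=4,fy=4))
cv2.imwrite("pics/t2.png",cv2.resize(q[150:260,130:260,::-1],None,fx=5,fy=5))
np.savez("pics/2.npz",p=p,d=d,q=q,e=e)
for ty in(-105,-63,-21,21,63,105):
  P=np.array([tw(70-.951*s,ty,13+.309*s) for s in(0,80,169)])
  print(ty,((uv("scene",P)-[220,150])*4).round(0).tolist(),((uv("top",P)-[130,150])*5).round(0).tolist())
E
```

```text
-105 [[155.0, 300.0], [236.0, 238.0], [322.0, 172.0]] [[503.0, 202.0], [488.0, 303.0], [470.0, 420.0]]
-63 [[190.0, 329.0], [272.0, 265.0], [359.0, 197.0]] [[444.0, 195.0], [428.0, 296.0], [409.0, 414.0]]
-21 [[227.0, 358.0], [309.0, 293.0], [398.0, 223.0]] [[385.0, 189.0], [368.0, 289.0], [347.0, 407.0]]
21 [[265.0, 390.0], [349.0, 322.0], [438.0, 250.0]] [[327.0, 182.0], [308.0, 283.0], [286.0, 400.0]]
63 [[305.0, 422.0], [389.0, 352.0], [480.0, 278.0]] [[268.0, 175.0], [248.0, 276.0], [224.0, 393.0]]
105 [[346.0, 456.0], [432.0, 384.0], [524.0, 308.0]] [[209.0, 169.0], [188.0, 269.0], [163.0, 386.0]]
```

View pics/s2.png

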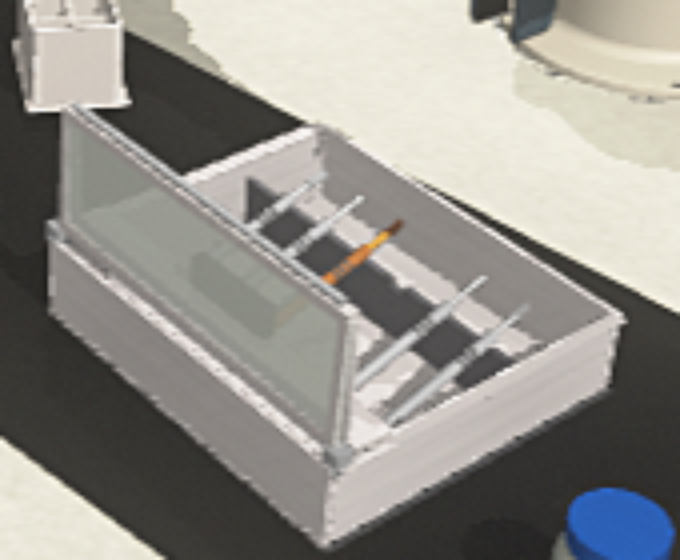

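View pics/t2.png

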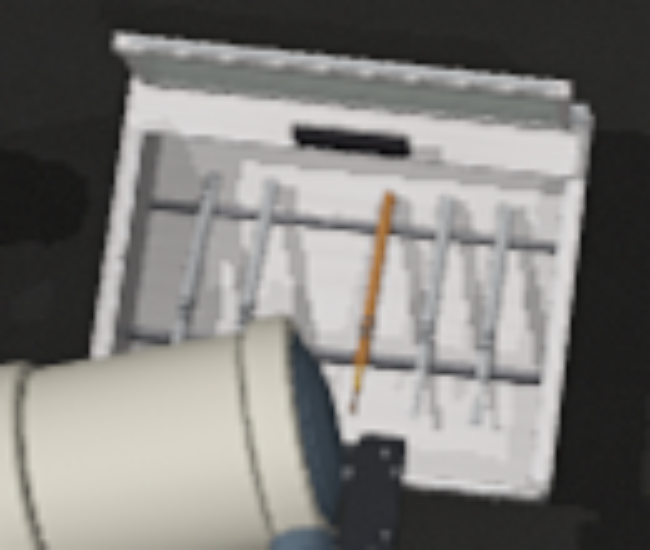

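The views show the cover folded and five instruments, in slots -105, -63, -21, 63 and 105. Slot 21 is empty. The butts in the top crop lie at about (505,207), (447,200), (390,195), (272,183) and (212,180), matching the prediction.

```bash
cat >> h.py <<'E'
TILT=20.
def pick(ty,back=0,s=95,dy=0):
    r=ori(-7.6,TILT); p=tw(70-.951*s,ty+dy,13+.309*s); return p-r.apply([0,0,back]),r
def cupfind(save=None):
    for n in("scene","top"):
        p,X=cloud(n); x,y,z=np.moveaxis(X,-1,0)
        m=(z>15)&(z<84)&(np.hypot(x-465,y+305)<150)&(p.min(2)>75)
        k,L,st,_=cv2.connectedComponentsWithStats(m.astype(np.uint8)); i=1+st[1:,4].argmax(); m=L==i
        print(n,rect(X,m&(z>55)),st[i])
def cupw(cup,x,y,z): a=np.radians(cup[2]); return np.array([cup[0]+np.cos(a)*x-np.sin(a)*y,cup[1]+np.sin(a)*x+np.cos(a)*y,z])
def rpath(t,az1,back=False):
    return ori(-7.6+(az1+7.6)*t,TILT+(72-2*TILT)*t)*R.from_euler('z',-180*t,degrees=True)
def tour(P,Rs,p=None,r=None):
    "segments of 5 equal rows through poses"
    if p is None: p,r=now()
    for q,rr in zip(P,Rs):
        w=(r.inv()*rr).as_rotvec(degrees=True)/30; w=np.round(w,2); W=R.from_rotvec(w*6,degrees=True)
        M=np.zeros((3,3)); g=r
        for k in range(5): M+=g.as_matrix(); g=g*W
        o=np.round(np.linalg.solve(M,q-p)/40,2); p=p+M@o*40; r=g
        print("off",o.tolist(),"rot",w.tolist(),"->",p.round(0), "!!" if max(abs(o).max(),abs(w).max())>1 or np.linalg.norm(o)>1.04 or np.linalg.norm(w)>1.19 else "")
    print("end err",(p-P[-1]).round(1),np.degrees((r.inv()*Rs[-1]).magnitude()).round(2)); return p,r
def lin(p0,p1,n): return [p0+(p1-p0)*i/n for i in range(1,n+1)]
E
python3 - <<'E'
from h import *
p,r=pick(-105,110); p0,r0=now()
a=tour([p],[r]); b=tour([pick(-105,0)[0]],[r],*a)
c=tour([pick(-105,-0+120)[0]],[r],*b)
cup=(465.5,-305.5,-35.2)
e=cupw(cup,18.5,-37,290)
print("transfer"); tour(lin(c[0],e,6),[rpath(i/6,-35.2) for i in range(1,7)],*c)
h=r.inv().apply(R.from_euler('z',-7.6,degrees=True).apply([-.951,0,.309])); print(rpath(1,-35.2).apply(h))
cupfind()
E
```

```text
off [0.43, 0.53, 0.56] rot [-0.0, 0.66, -0.0] -> [530.  16. 145.] 
end err [-0.  -0.8 -0.6] 0.1
off [0.0, -0.0, 0.55] rot [-0.0, -0.0, -0.0] -> [567.  11.  42.] 
end err [ 0.  -0.7 -0.5] 0.1
off [0.0, -0.0, -0.6] rot [-0.0, -0.0, -0.0] -> [526.  16. 155.] 
end err [-0.1 -0.8 -0.6] 0.1
transfer
off [-0.03, 0.31, -0.1] rot [-0.11, 0.16, -0.86] -> [515. -44. 176.] 
off [-0.15, 0.28, -0.09] rot [-0.17, 0.07, -0.86] -> [ 505. -104.  199.] 
off [-0.26, 0.19, -0.07] rot [-0.2, -0.03, -0.87] -> [ 494. -165.  222.] 
off [-0.32, 0.06, -0.05] rot [-0.15, -0.14, -0.88] -> [ 482. -225.  246.] 
off [-0.32, -0.1, -0.01] rot [-0.05, -0.2, -0.89] -> [ 470. -287.  266.] 
off [-0.25, -0.22, 0.01] rot [0.07, -0.2, -0.9] -> [ 460. -347.  290.] 
end err [ 0.4 -0.8  0.4] 0.15
[-1.06382838e-06  7.50448371e-07  9.99940998e-01]
scene ((467.20391845703125, -303.6759033203125), (126.7209243774414, 77.72154235839844), 54.32673263549805) [224 141  26  34 755]
top ((465.35797119140625, -306.3672180175781), (115.42292022705078, 79.07984161376953), 54.94892501831055) [300 223  42  38 493]
```

Request:
move_arm --steps '[{"offset": [0.43,0.53,0.56],"rotation": [0,0.66,0],"hand": 170},{"offset": [0.43,0.53,0.56],"rotation": [0,0.66,0],"hand": 170},{"offset": [0.43,0.53,0.56],"rotation": [0,0.66,0],"hand": 170},{"offset": [0.43,0.53,0.56],"rotation": [0,0.66,0],"hand": 170},{"offset": [0.43,0.53,0.56],"rotation": [0,0.66,0],"hand": 170}]'

```text
t: 5.35
eef_pos: [531.8, 13.6, 139.5]
tcp_rot: [3.064, -0.206, 0.538]
contact_force: [1.8, -0.1, -1.1]
grip_width: 30.6
finger_force: 0.0
```

```bash
python3 - <<'E'
from h import *
tour([pick(-105)[0]],[pick(-105)[1]])
p,X=cloud("top"); q,Y=cloud("scene")
cv2.imwrite("pics/t3.png",np.hstack([cv2.resize(p[170:250,180:260,::-1],None,fx=5,fy=5),cv2.resize(q[150:270,225:345,::-1],(400,400))]))
for ty in(-105,-63,-21,63,105):
    for n,X in(("t",X),("s",Y)):
        w=X-tw(0,0,0); x=w@(tw(1,0,0)-tw(0,0,0)); y=w@(tw(0,1,0)-tw(0,0,0)); s=(70-x)/.951
        m=(s>40)&(s<115)&(abs(y-ty)<15)&(abs(w[...,2]-(13+.309*s+4))<5)
        print(ty,n,m.sum(),np.median(y[m]-ty).round(1),np.median((w[...,2]-(13+.309*s))[m]).round(1))
E
```

```text
off [-0.0, -0.01, 0.52] rot [0.0, 0.0, -0.0] -> [567.  11.  42.] 
end err [ 0.3 -0.8 -0.7] 0.14
-105 t 34 -3.5 3.8
-105 s 21 0.5 3.7
-63 t 21 2.0 4.2
-63 s 21 2.0 4.2
-21 t 23 1.9 3.9
-21 s 23 1.9 3.9
63 t 77 0.7 4.3
63 s 77 0.7 4.3
105 t 88 -0.1 3.4
105 s 88 -0.1 3.4
```

View pics/t3.png

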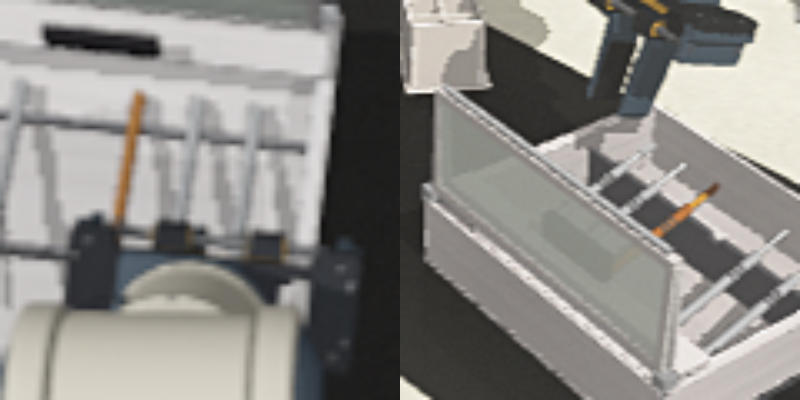

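The fingers straddle the rightmost instrument: in the top crop they are at (178,235) and (268,240), with the instrument near (240,200). I'm descending and gripping.

Request:
move_arm --steps '[{"offset": [0,0.01,0.52],"rotation": [0,0,0],"hand": 170},{"offset": [0,0.01,0.52],"rotation": [0,0,0],"hand": 170},{"offset": [0,0.01,0.52],"rotation": [0,0,0],"hand": 170},{"offset": [0,0.01,0.5],"rotation": [0,0,0],"hand": 170},{"offset": [0,0,0.5],"rotation": [0,0,0],"hand": 170}]'

```text
t: 5.87
eef_pos: [565.7, 8.8, 42.9]
tcp_rot: [3.066, -0.207, 0.532]
contact_force: [-0.5, -0.7, -0.0]
grip_width: 30.2
finger_force: 0.0
```

Request:
move_arm --steps '[{"offset": [0,0,0],"rotation": [0,0,0],"hand": 255},{"offset": [0,0,0],"rotation": [0,0,0],"hand": 255},{"offset": [0,0,0],"rotation": [0,0,0],"hand": 255},{"offset": [0,0,0],"rotation": [0,0,0],"hand": 255},{"offset": [0,0,0],"rotation": [0,0,0],"hand": 255}]' --newtons 15

```text
t: 6.28
eef_pos: [565.5, 9.1, 45.8]
tcp_rot: [3.065, -0.206, 0.536]
contact_force: [1.4, 7.1, -2.7]
grip_width: 9.4
finger_force: 15.0
```

Request:
move_arm --steps '[{"offset": [0,0,-0.6],"rotation": [0,0,0],"hand": 255},{"offset": [0,0,-0.6],"rotation": [0,0,0],"hand": 255},{"offset": [0,0,-0.6],"rotation": [0,0,0],"hand": 255},{"offset": [0,0,-0.6],"rotation": [0,0,0],"hand": 255},{"offset": [0,0,-0.6],"rotation": [0,0,0],"hand": 255}]' --newtons 30

```text
t: 6.7
eef_pos: [524.3, 14.4, 159.8]
tcp_rot: [3.065, -0.207, 0.537]
contact_force: [0.5, 0.1, -0.3]
grip_width: 9.2
finger_force: 30.0
```

Request:
move_arm --steps '[{"offset": [-0.03,0.31,-0.1],"rotation": [-0.11,0.16,-0.86],"hand": 255},{"offset": [-0.03,0.31,-0.1],"rotation": [-0.11,0.16,-0.86],"hand": 255},{"offset": [-0.03,0.31,-0.1],"rotation": [-0.11,0.16,-0.86],"hand": 255},{"offset": [-0.03,0.31,-0.1],"rotation": [-0.11,0.16,-0.86],"hand": 255},{"offset": [-0.03,0.31,-0.1],"rotation": [-0.11,0.16,-0.86],"hand": 255}]'

```text
t: 7.12
eef_pos: [513.2, -46.3, 180.7]
tcp_rot: [2.88, 0.456, 0.61]
contact_force: [0.2, 0.4, -0.5]
grip_width: 9.1
finger_force: 30.0
```

Request:
move_arm --steps '[{"offset": [-0.15,0.28,-0.09],"rotation": [-0.17,0.07,-0.86],"hand": 255},{"offset": [-0.15,0.28,-0.09],"rotation": [-0.17,0.07,-0.86],"hand": 255},{"offset": [-0.15,0.28,-0.09],"rotation": [-0.17,0.07,-0.86],"hand": 255},{"offset": [-0.15,0.28,-0.09],"rotation": [-0.17,0.07,-0.86],"hand": 255},{"offset": [-0.15,0.28,-0.09],"rotation": [-0.17,0.07,-0.86],"hand": 255}]'

```text
t: 7.53
eef_pos: [503.1, -106.7, 204.0]
tcp_rot: [2.556, 1.015, 0.583]
contact_force: [-0.3, 1.6, 0.1]
grip_width: 9.5
finger_force: 30.0
```

Request:
move_arm --steps '[{"offset": [-0.26,0.19,-0.07],"rotation": [-0.2,-0.03,-0.87],"hand": 255},{"offset": [-0.26,0.19,-0.07],"rotation": [-0.2,-0.03,-0.87],"hand": 255},{"offset": [-0.26,0.19,-0.07],"rotation": [-0.2,-0.03,-0.87],"hand": 255},{"offset": [-0.26,0.19,-0.07],"rotation": [-0.2,-0.03,-0.87],"hand": 255},{"offset": [-0.26,0.19,-0.07],"rotation": [-0.2,-0.03,-0.87],"hand": 255}]'

```text
t: 7.95
eef_pos: [492.2, -165.7, 226.4]
tcp_rot: [2.141, 1.449, 0.472]
contact_force: [0.5, -0.2, -1.1]
grip_width: 9.1
finger_force: 30.0
```

```bash
python3 - <<'E'
from h import *
p,r=now(); print(robot.get_state()["qpos"].round(2),p,np.degrees((r.inv()*rpath(.5,-35.2)).magnitude()))
e=cupw((465.5,-305.5,-35.2),18.5,-37,290)
tour(lin(p,e,3),[rpath(i/6,-35.2) for i in (4,5,6)])
E
```

```text
[-0.48  0.19  2.12  0.28  0.22 -0.35] [ 492.24776409 -165.66727811  226.38792194] 0.4233860266462162
off [-0.32, 0.06, -0.04] rot [-0.15, -0.14, -0.89] -> [ 482. -226.  248.] 
off [-0.31, -0.1, -0.01] rot [-0.06, -0.2, -0.89] -> [ 470. -286.  268.] 
off [-0.24, -0.22, 0.02] rot [0.07, -0.2, -0.9] -> [ 460. -347.  289.] 
end err [ 0.5 -0.1 -0.6] 0.16
```

```bash
python3 - <<'E'
from h import *
p,r=now(); tour([p+[20,0,80]],[R.from_euler('z',25,degrees=True)*r])
s=robot.get_state(); q=s["qpos"]; print(repr(q))
E
```

```text
off [0.02, 0.31, -0.27] rot [0.0, 0.49, -0.68] -> [ 511. -166.  306.] 
end err [-1.2 -0.1  0.1] 0.17
array([-0.47891456,  0.19129313,  2.11638563,  0.2819305 ,  0.21943536,
       -0.35435097])
```

Request:
move_arm --steps '[{"offset": [0.02,0.31,-0.27],"rotation": [0,0.49,-0.68],"hand": 255},{"offset": [0.02,0.31,-0.27],"rotation": [0,0.49,-0.68],"hand": 255},{"offset": [0.02,0.31,-0.27],"rotation": [0,0.49,-0.68],"hand": 255},{"offset": [0.02,0.31,-0.27],"rotation": [0,0.49,-0.68],"hand": 255},{"offset": [0.02,0.31,-0.27],"rotation": [0,0.49,-0.68],"hand": 255}]'

```text
t: 8.37
eef_pos: [508.3, -166.3, 297.0]
tcp_rot: [1.863, 1.873, 0.607]
contact_force: [-0.1, 0.0, -1.7]
grip_width: 9.2
finger_force: 30.0
```

```bash
cat > kin.py <<'E'
from h import *
from scipy.optimize import least_squares
LO=np.array([-2.91,-.82,.22,-1.22,.12,-3.08]);HI=np.array([2.91,2.16,2.67,4.37,2.79,3.08])
def fk(q,L,s4=1,s6=1,c6=0,j3=0):
    ez=lambda a:R.from_euler('z',a); ey=lambda a:R.from_euler('y',a)
    A=ez(q[0])*ey(q[1]); B=A*ey(q[2]); C=B*ez(s4*q[3])*ey(q[4]); T=C*ez(s6*q[5]+c6)
    return ez(q[0]).apply([L[4],0,L[0]])+A.apply([0,0,L[1]])+B.apply([L[5],0,L[2]])+C.apply([0,0,L[3]]),T
E
python3 - <<'E'
from kin import *
s=robot.get_state()
D=[([-1.21451076,.494179738,1.34610346,0,1.30250962,-.0955073676],[272.743,-561.965,232.35],[-3.06061632,-.703382257,.000225]),
([-0.47891456,0.19129313,2.11638563,0.2819305,0.21943536,-0.35435097],[492.24776409,-165.66727811,226.38792194],None),
(s["qpos"],s["eef_pos"],s["tcp_rot"])]
np.save("D2.npy",np.r_[s["qpos"],s["eef_pos"],s["tcp_rot"]]); print(s["qpos"].round(3),s["eef_pos"])
for s4 in(1,-1):
  for s6 in(1,-1):
    for c6 in(0,np.pi/2,-np.pi/2,np.pi):
      e=[np.degrees((fk(q,np.zeros(6),s4,s6,c6)[1].inv()*R.from_rotvec(t)).magnitude()).round(1) for q,_,t in D if t is not None]
      if max(e)<20: print(s4,s6,c6,e)
f=lambda L:np.r_[np.concatenate([fk(q,L)[0]-p for q,p,_ in D]),1*L[4:]]
o=least_squares(f,[400,500,450,300,0,0]);print(o.x.round(1),o.fun.round(1))
E
```

```text
[-0.662  0.109  1.941  0.619  0.68  -1.075] [ 508.31378308 -166.34149556  296.96744175]
1 1 1.5707963267948966 [np.float64(0.0), np.float64(0.0)]
[ 77.2 684.8 308.7 366.8 -12.6  14.5] [-61.6  -5.4 -15.3   6.1 -68.    7.5 -35.2 -32.8   7.8 -12.6  14.5]
```

```bash
cat > kin.py <<'E'
from h import *
from scipy.optimize import least_squares
LO=np.array([-2.91,-.82,.22,-1.22,.12,-3.08]);HI=np.array([2.91,2.16,2.67,4.37,2.79,3.08])
def fk(q,L):
    ez=lambda a:R.from_euler('z',a); ey=lambda a:R.from_euler('y',a)
    A=ez(q[0])*ey(q[1]); B=A*ey(q[2]); C=B*ez(q[3])*ey(q[4]); T=C*ez(q[5]+np.pi/2)
    return ez(q[0]).apply([0,L[4],L[0]])+A.apply([0,0,L[1]])+B.apply([0,0,L[2]])+C.apply([0,0,L[3]]),T
D2=np.load("D2.npy")
D=[(np.array([-1.21451076,.494179738,1.34610346,0,1.30250962,-.0955073676]),[272.743,-561.965,232.35]),
(np.array([-0.47891456,0.19129313,2.11638563,0.2819305,0.21943536,-0.35435097]),[492.24776409,-165.66727811,226.38792194]),
(D2[:6],D2[6:9])]
o=least_squares(lambda L:np.concatenate([fk(q,L)[0]-p for q,p in D]),[400,500,450,300,60]); LK=o.x
def ik(p,r,q0):
    def g(q):
        P,T=fk(q,LK); return np.r_[(P-p)/100,(T.inv()*r).as_rotvec()*3]
    o=least_squares(g,np.clip(q0,LO+.01,HI-.01),bounds=(LO,HI)); return o.x,np.abs(o.fun).max()
if __name__=="__main__":
    print(LK.round(1),o.fun.round(1))
E
python3 kin.py; python3 - <<'E'
from kin import *
p0,r0=now(); q0=robot.get_state()["qpos"]
for az in(55,40,70):
  for tilt in (52,):
    for z in(290,105):
      for cx,cy in((18.5,37),(-18.5,37),(18.5,-37)):
        p=cupw((465.5,-305.5,-35.2),cx,cy,z)
        best=[]
        for fl in(ori(az,tilt,True),):
          for s in range(12):
            q,e=ik(p,fl,q0+np.random.default_rng(s).normal(0,.6,6)*(s>0))
            if e<.01: best.append(q.round(2))
        u=np.unique(np.array(best),axis=0) if best else best
        print(az,tilt,z,cx,cy,*u[:3])
E
```

```text
[ 47.6 637.9 328.1 285.9  66.4] [  5.2   5.5   3.6  17.3  -4.6  -4.8 -16.7  -0.5   1.2]
55 52 290 18.5 37 [-1.01  0.49  1.53  0.81  1.58  2.55]
55 52 290 -18.5 37 [-1.04  0.44  1.63  0.8   1.56  2.5 ]
55 52 290 18.5 -37 [-1.12  0.53  1.46  0.76  1.67  2.5 ]
55 52 105 18.5 37 [-1.01  0.68  1.82  0.87  1.26  2.19]
55 52 105 -18.5 37 [-1.04  0.65  1.93  0.87  1.22  2.12]
55 52 105 18.5 -37 [-1.12  0.7   1.75  0.78  1.34  2.18]
40 52 290 18.5 37
40 52 290 -18.5 37
40 52 290 18.5 -37
40 52 105 18.5 37
40 52 105 -18.5 37
40 52 105 18.5 -37
70 52 290 18.5 37 [-0.97  0.57  1.37  0.72  1.78  2.46]
70 52 290 -18.5 37 [-0.99  0.52  1.48  0.7   1.74  2.41]
70 52 290 18.5 -37 [-1.07  0.6   1.3   0.67  1.87  2.41]
70 52 105 18.5 37 [-0.97  0.73  1.66  0.71  1.43  2.17]
70 52 105 -18.5 37 [-0.99  0.7   1.77  0.7   1.38  2.11]
70 52 105 18.5 -37 [-1.07  0.76  1.59  0.64  1.51  2.14]
```

```bash
cat >> kin.py <<'E'
AZ=54.8
def jpath(p0,q0,p1,r1,n,guess=None):
    q1,e=ik(p1,r1,q0 if guess is None else guess); print("ik",q1.round(2),round(e,4))
    if guess is None: pass
    rs=[fk(q0+(q1-q0)*i/n,LK)[1] for i in range(1,n)]+[r1]
    return tour(lin(p0,p1,n),rs,p0,fk(q0,LK)[1])
G=np.array([-1.01,.49,1.53,.81,1.58,2.55])
E
python3 - <<'E'
from kin import *
p0,r0=now(); q0=robot.get_state()["qpos"]
p1=cupw((465.5,-305.5,-35.2),18.5,37,290)
for n in(7,8): jpath(p0,q0,p1,ori(AZ,52,True),n,G)
E
```

```text
ik [-1.01  0.49  1.53  0.81  1.57  2.55] 0.0
off [-0.09, 0.01, -0.0] rot [0.12, 0.15, 1.1] -> [ 507. -184.  295.] !!
off [-0.06, 0.06, -0.01] rot [0.17, 0.09, 1.1] -> [ 507. -201.  295.] !!
off [-0.02, 0.08, -0.02] rot [0.19, 0.01, 1.09] -> [ 506. -218.  295.] !!
off [0.02, 0.08, -0.03] rot [0.18, -0.08, 1.08] -> [ 504. -235.  294.] !!
off [0.06, 0.05, -0.03] rot [0.13, -0.15, 1.08] -> [ 504. -251.  292.] !!
off [0.08, 0.01, -0.04] rot [0.04, -0.2, 1.06] -> [ 504. -269.  291.] !!
off [0.06, -0.02, -0.05] rot [-0.05, -0.2, 1.05] -> [ 502. -285.  290.] !!
end err [-0.1  1.  -0. ] 0.2
ik [-1.01  0.49  1.53  0.81  1.57  2.55] 0.0
off [-0.08, 0.01, -0.0] rot [0.1, 0.14, 0.96] -> [ 508. -182.  296.] 
off [-0.06, 0.04, -0.01] rot [0.14, 0.09, 0.97] -> [ 506. -197.  295.] 
off [-0.03, 0.07, -0.01] rot [0.16, 0.03, 0.95] -> [ 506. -212.  294.] 
off [0.0, 0.07, -0.02] rot [0.17, -0.04, 0.96] -> [ 505. -226.  293.] 
off [0.04, 0.06, -0.03] rot [0.14, -0.1, 0.94] -> [ 504. -242.  293.] 
off [0.06, 0.03, -0.03] rot [0.09, -0.14, 0.94] -> [ 505. -256.  292.] 
off [0.06, 0.01, -0.04] rot [0.02, -0.18, 0.92] -> [ 502. -270.  291.] 
off [0.06, -0.03, -0.04] rot [-0.04, -0.17, 0.92] -> [ 502. -286.  289.] 
end err [ 0.2  0.3 -0.9] 0.16
```

Request:
move_arm --steps '[{"offset": [-0.08,0.01,0],"rotation": [0.1,0.14,0.96],"hand": 255},{"offset": [-0.08,0.01,0],"rotation": [0.1,0.14,0.96],"hand": 255},{"offset": [-0.08,0.01,0],"rotation": [0.1,0.14,0.96],"hand": 255},{"offset": [-0.08,0.01,0],"rotation": [0.1,0.14,0.96],"hand": 255},{"offset": [-0.08,0.01,0],"rotation": [0.1,0.14,0.96],"hand": 255}]'

```text
t: 8.78
eef_pos: [507.7, -182.6, 294.9]
tcp_rot: [2.402, 1.457, 0.798]
contact_force: [0.5, 0.2, -0.1]
grip_width: 9.2
finger_force: 30.0
```

Request:
move_arm --steps '[{"offset": [-0.06,0.04,-0.01],"rotation": [0.14,0.09,0.97],"hand": 255},{"offset": [-0.06,0.04,-0.01],"rotation": [0.14,0.09,0.97],"hand": 255},{"offset": [-0.06,0.04,-0.01],"rotation": [0.14,0.09,0.97],"hand": 255},{"offset": [-0.06,0.04,-0.01],"rotation": [0.14,0.09,0.97],"hand": 255},{"offset": [-0.06,0.04,-0.01],"rotation": [0.14,0.09,0.97],"hand": 255}]'

```text
t: 9.2
eef_pos: [506.2, -196.9, 294.2]
tcp_rot: [-2.862, -0.899, -0.913]
contact_force: [-1.0, -0.2, 0.4]
grip_width: 9.3
finger_force: 30.0
```

Request:
move_arm --steps '[{"offset": [-0.03,0.07,-0.01],"rotation": [0.16,0.03,0.95],"hand": 255},{"offset": [-0.03,0.07,-0.01],"rotation": [0.16,0.03,0.95],"hand": 255},{"offset": [-0.03,0.07,-0.01],"rotation": [0.16,0.03,0.95],"hand": 255},{"offset": [-0.03,0.07,-0.01],"rotation": [0.16,0.03,0.95],"hand": 255},{"offset": [-0.03,0.07,-0.01],"rotation": [0.16,0.03,0.95],"hand": 255}]'

```text
t: 9.62
eef_pos: [506.2, -212.1, 292.9]
tcp_rot: [-2.791, -0.191, -0.81]
contact_force: [0.5, -0.8, 0.2]
grip_width: 9.4
finger_force: 30.0
```

Request:
move_arm --steps '[{"offset": [0,0.07,-0.02],"rotation": [0.17,-0.04,0.96],"hand": 255},{"offset": [0,0.07,-0.02],"rotation": [0.17,-0.04,0.96],"hand": 255},{"offset": [0,0.07,-0.02],"rotation": [0.17,-0.04,0.96],"hand": 255},{"offset": [0,0.07,-0.02],"rotation": [0.17,-0.04,0.96],"hand": 255},{"offset": [0,0.07,-0.02],"rotation": [0.17,-0.04,0.96],"hand": 255}]'

```text
t: 10.03
eef_pos: [504.8, -226.4, 291.9]
tcp_rot: [-2.586, 0.443, -0.625]
contact_force: [0.7, 0.6, -0.4]
grip_width: 9.5
finger_force: 30.0
```

Request:
move_arm --steps '[{"offset": [0.04,0.06,-0.03],"rotation": [0.14,-0.1,0.94],"hand": 255},{"offset": [0.04,0.06,-0.03],"rotation": [0.14,-0.1,0.94],"hand": 255},{"offset": [0.04,0.06,-0.03],"rotation": [0.14,-0.1,0.94],"hand": 255},{"offset": [0.04,0.06,-0.03],"rotation": [0.14,-0.1,0.94],"hand": 255},{"offset": [0.04,0.06,-0.03],"rotation": [0.14,-0.1,0.94],"hand": 255}]'

```text
t: 10.45
eef_pos: [504.1, -241.9, 291.8]
tcp_rot: [-2.289, 0.977, -0.388]
contact_force: [-0.1, -0.5, 0.1]
grip_width: 9.5
finger_force: 30.0
```

Request:
move_arm --steps '[{"offset": [0.06,0.03,-0.03],"rotation": [0.09,-0.14,0.94],"hand": 255},{"offset": [0.06,0.03,-0.03],"rotation": [0.09,-0.14,0.94],"hand": 255},{"offset": [0.06,0.03,-0.03],"rotation": [0.09,-0.14,0.94],"hand": 255},{"offset": [0.06,0.03,-0.03],"rotation": [0.09,-0.14,0.94],"hand": 255},{"offset": [0.06,0.03,-0.03],"rotation": [0.09,-0.14,0.94],"hand": 255}]'

```text
t: 10.87
eef_pos: [504.3, -256.5, 291.1]
tcp_rot: [-1.919, 1.423, -0.114]
contact_force: [-0.2, -0.3, -0.4]
grip_width: 9.3
finger_force: 30.0
```

```bash
python3 - <<'E'
from kin import *
p0,r0=now(); q0=robot.get_state()["qpos"]; print(q0.round(2))
cupfind()
jpath(p0,q0,cupw((465.5,-305.5,-35.2),18.5,37,290),ori(AZ,52,True),2,G)
E
```

```text
[-0.99  0.42  1.58  0.74  1.41  1.63]
scene ((466.1372985839844, -304.5186767578125), (133.51132202148438, 77.8418197631836), 54.70156478881836) [224 141  26  33 753]
top ((462.9931945800781, -284.4642333984375), (82.47618865966797, 49.13600540161133), 54.50663375854492) [300 229  23  28 172]
ik [-1.01  0.49  1.53  0.81  1.57  2.55] 0.0
off [0.06, 0.0, -0.04] rot [0.02, -0.18, 0.91] -> [ 503. -271.  291.] 
off [0.06, -0.02, -0.05] rot [-0.05, -0.17, 0.91] -> [ 501. -287.  290.] 
end err [-1.1 -0.6 -0. ] 0.08
```

Request:
move_arm --steps '[{"offset": [0.06,0,-0.04],"rotation": [0.02,-0.18,0.91],"hand": 255},{"offset": [0.06,0,-0.04],"rotation": [0.02,-0.18,0.91],"hand": 255},{"offset": [0.06,0,-0.04],"rotation": [0.02,-0.18,0.91],"hand": 255},{"offset": [0.06,0,-0.04],"rotation": [0.02,-0.18,0.91],"hand": 255},{"offset": [0.06,0,-0.04],"rotation": [0.02,-0.18,0.91],"hand": 255}]'

```text
t: 11.38
eef_pos: [503.6, -270.7, 290.7]
tcp_rot: [-1.51, 1.763, 0.189]
contact_force: [-0.2, -0.1, 0.1]
grip_width: 9.4
finger_force: 30.0
```

Request:
move_arm --steps '[{"offset": [0.06,-0.02,-0.05],"rotation": [-0.05,-0.17,0.91],"hand": 255},{"offset": [0.06,-0.02,-0.05],"rotation": [-0.05,-0.17,0.91],"hand": 255},{"offset": [0.06,-0.02,-0.05],"rotation": [-0.05,-0.17,0.91],"hand": 255},{"offset": [0.06,-0.02,-0.05],"rotation": [-0.05,-0.17,0.91],"hand": 255},{"offset": [0.06,-0.02,-0.05],"rotation": [-0.05,-0.17,0.91],"hand": 255}]'

```text
t: 11.8
eef_pos: [501.0, -286.5, 289.6]
tcp_rot: [-1.058, 2.027, 0.511]
contact_force: [0.7, -0.3, -0.3]
grip_width: 9.4
finger_force: 30.0
```

```bash
python3 - <<'E'
from kin import *
p0,r0=now(); q0=robot.get_state()["qpos"]; print(q0.round(2))
C=(465.5,-305.5,-35.2); Rp=ori(AZ,52,True)
tour([cupw(C,18.5,37,200)],[Rp]); tour([cupw(C,18.5,37,115)],[Rp],cupw(C,18.5,37,200),Rp)
q,Y=cloud("scene"); p,_=cloud("top")
cv2.imwrite("pics/s4.png",np.hstack([cv2.resize(q[60:190,170:300,::-1],(400,400),interpolation=cv2.INTER_CUBIC),cv2.resize(p[190:270,270:350,::-1],(400,400))]))
# held handle: points near expected vertical line above the cup
w=Y-p0; m=(np.hypot(w[...,0],w[...,1])<45)&(w[...,2]<-25)&(w[...,2]>-110)
for lo in range(-110,-25,14):
    k=m&(w[...,2]>=lo)&(w[...,2]<lo+14); print(lo,k.sum(),w[k].mean(0).round(1))
E
```

```text
[-1.06  0.55  1.46  0.79  1.62  2.52]
off [0.35, -0.0, 0.28] rot [0.0, -0.0, 0.01] -> [ 502. -286.  200.] 
end err [-0.3  0.1 -0. ] 0.08
off [0.33, 0.0, 0.26] rot [0.0, 0.0, 0.0] -> [ 502. -286.  116.] 
end err [0.2 0.3 1. ] 0.0
-110 0 [nan nan nan]
-96 11 [  4.2   3.6 -88.1]
-82 12 [  4.5   5.4 -74.2]
-68 11 [  4.3   5.  -60.4]
-54 13 [  4.2   5.  -46.7]
-40 12 [  4.6   5.7 -31.8]
-26 4 [  2.7   0.1 -25.4]<stdin>:10: RuntimeWarning: Mean of empty slice.
  ret = um.true_divide(
```

View pics/s4.png

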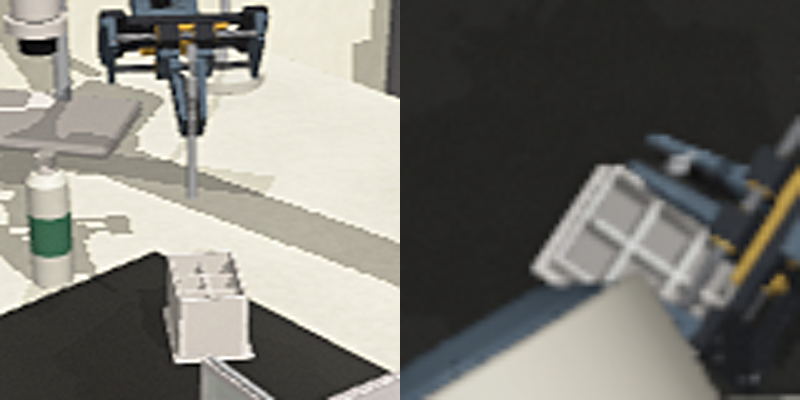

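The handle hangs vertical, at (192,195) in the left crop. The cup's free +y end is below it.

Request:
move_arm --steps '[{"offset": [0.35,0,0.28],"rotation": [0,0,0],"hand": 255},{"offset": [0.35,0,0.28],"rotation": [0,0,0],"hand": 255},{"offset": [0.35,0,0.28],"rotation": [0,0,0],"hand": 255},{"offset": [0.35,0,0.28],"rotation": [0,0,0],"hand": 255},{"offset": [0.35,0,0.28],"rotation": [0,0,0],"hand": 255}]'

```text
t: 12.32
eef_pos: [501.8, -285.8, 199.0]
tcp_rot: [-1.065, 2.023, 0.506]
contact_force: [0.2, 0.0, -0.4]
grip_width: 9.1
finger_force: 30.0
```

Request:
move_arm --steps '[{"offset": [0.33,0,0.26],"rotation": [0,0,0],"hand": 255},{"offset": [0.33,0,0.26],"rotation": [0,0,0],"hand": 255},{"offset": [0.33,0,0.26],"rotation": [0,0,0],"hand": 255},{"offset": [0.34,0,0.27],"rotation": [0,0,0],"hand": 255},{"offset": [0.34,0,0.27],"rotation": [0,0,0],"hand": 255}]'

```text
t: 12.73
eef_pos: [502.2, -286.1, 112.7]
tcp_rot: [-1.059, 2.026, 0.51]
contact_force: [-0.3, -0.6, 0.2]
grip_width: 9.4
finger_force: 30.0
```

Request:
move_arm --steps '[{"offset": [0,0,0],"rotation": [0,0,0],"hand": 200},{"offset": [0,0,0],"rotation": [0,0,0],"hand": 195},{"offset": [0,0,0],"rotation": [0,0,0],"hand": 195},{"offset": [0,0,0],"rotation": [0,0,0],"hand": 195},{"offset": [0,0,0],"rotation": [0,0,0],"hand": 195}]'

```text
t: 13.15
eef_pos: [502.4, -286.4, 114.7]
tcp_rot: [-1.058, 2.027, 0.509]
contact_force: [-0.5, -1.1, 1.0]
grip_width: 21.2
finger_force: 0.0
```

```bash
python3 - <<'E'
from kin import *
p0,r0=now(); q0=robot.get_state()["qpos"]; print(q0.round(2))
p1=p0-r0.apply([0,0,160]); a=tour([p1],[r0])
t=pick(-63,110,dy=1)
q1,_=ik(p1,r0,q0)
print("to pick")
for n in (4,): jpath(a[0],q1,t[0]+[0,0,0],t[1],n,np.array([.0,.4,1.7,.1,.8,1.9]))
q,Y=cloud("scene")
cv2.imwrite("pics/s5.png",cv2.resize(q[60:190,170:300,::-1],(400,400),interpolation=cv2.INTER_CUBIC))
E
```

```text
[-1.06  0.79  1.58  0.81  1.37  2.27]
off [0.0, 0.0, -0.8] rot [0.0, 0.0, 0.0] -> [ 430. -389.  213.] 
end err [0. 0. 0.] 0.0
to pick
ik [ 0.01  0.34  2.03 -0.12  0.43  1.82] 0.0
off [-0.35, 0.13, 0.45] rot [-0.4, 0.59, -0.66] -> [ 457. -278.  197.] 
off [-0.47, -0.11, 0.34] rot [-0.3, 0.52, -0.9] -> [ 483. -166.  179.] 
off [-0.42, -0.37, 0.18] rot [-0.14, 0.47, -1.06] -> [508. -53. 163.] !!
off [-0.17, -0.56, 0.1] rot [0.06, 0.45, -1.15] -> [535.  59. 145.] !!
end err [-0.   0.2 -0.4] 0.18
```

View pics/s5.png

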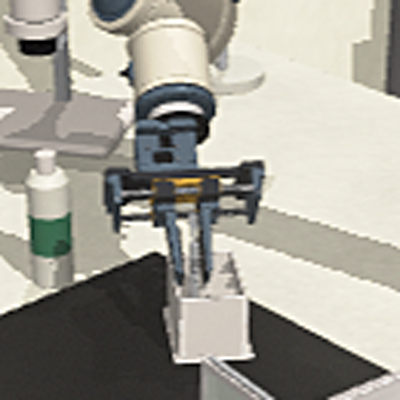

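The instrument stands in the cup between the opened fingers, at (190,270).

```bash
cat >> kin.py <<'E'
def jp(p0,q0,p1,r1,n,guess,via=0):
    q1,e=ik(p1,r1,guess); print("ik",q1.round(2),round(e,4))
    rs=[fk(q0+(q1-q0)*i/n,LK)[1] for i in range(1,n)]+[r1]
    P=[p+[0,0,via*np.sin(np.pi*(i+1)/n)] for i,p in enumerate(lin(p0,p1,n))]
    return tour(P,rs,p0,fk(q0,LK)[1])
GP=np.array([.0,.34,2.03,-.12,.43,1.82])
E
python3 - <<'E'
from kin import *
p0,r0=now(); q0=robot.get_state()["qpos"]
p1=p0-r0.apply([0,0,160])+[0,0,30]; a=tour([p1],[r0])
q1,_=ik(p1,r0,q0); t=pick(-63,110,dy=1)
b=jp(a[0],q1,t[0],t[1],5,GP,120)
E
```

```text
off [-0.12, -0.0, -0.89] rot [0.0, 0.0, 0.0] -> [ 430. -389.  243.] 
end err [ 0.3  0.6 -0. ] 0.0
ik [ 0.01  0.34  2.03 -0.12  0.43  1.82] 0.0
off [-0.5, 0.11, 0.14] rot [-0.3, 0.47, -0.49] -> [ 451. -299.  295.] 
off [-0.46, -0.04, 0.14] rot [-0.26, 0.44, -0.66] -> [ 472. -209.  319.] 
off [-0.36, -0.18, 0.23] rot [-0.18, 0.39, -0.8] -> [ 493. -121.  299.] 
off [-0.29, -0.32, 0.36] rot [-0.07, 0.37, -0.89] -> [513. -31. 237.] 
off [-0.19, -0.43, 0.45] rot [0.06, 0.35, -0.95] -> [536.  60. 146.] 
end err [0.5 0.7 0.5] 0.17
```

Request:
move_arm --steps '[{"offset": [0,0,-0.89],"rotation": [0,0,0],"hand": 195},{"offset": [-0.12,0,-0.89],"rotation": [0,0,0],"hand": 190},{"offset": [-0.16,0,-0.89],"rotation": [0,0,0],"hand": 180},{"offset": [-0.16,0,-0.89],"rotation": [0,0,0],"hand": 170},{"offset": [-0.16,0,-0.89],"rotation": [0,0,0],"hand": 170}]'

```text
t: 13.62
eef_pos: [429.0, -389.3, 244.4]
tcp_rot: [-1.057, 2.027, 0.511]
contact_force: [0.1, -1.6, -0.6]
grip_width: 30.4
finger_force: 0.0
```

Request:
move_arm --steps '[{"offset": [-0.5,0.11,0.14],"rotation": [-0.3,0.47,-0.49],"hand": 170},{"offset": [-0.5,0.11,0.14],"rotation": [-0.3,0.47,-0.49],"hand": 170},{"offset": [-0.5,0.11,0.14],"rotation": [-0.3,0.47,-0.49],"hand": 170},{"offset": [-0.5,0.11,0.14],"rotation": [-0.3,0.47,-0.49],"hand": 170},{"offset": [-0.5,0.11,0.14],"rotation": [-0.3,0.47,-0.49],"hand": 170}]'

```text
t: 14.03
eef_pos: [451.3, -298.5, 295.3]
tcp_rot: [-1.52, 2.043, 0.424]
contact_force: [-1.1, 0.3, 0.5]
grip_width: 30.4
finger_force: 0.0
```

Request:
move_arm --steps '[{"offset": [-0.46,-0.04,0.14],"rotation": [-0.26,0.44,-0.66],"hand": 170},{"offset": [-0.46,-0.04,0.14],"rotation": [-0.26,0.44,-0.66],"hand": 170},{"offset": [-0.46,-0.04,0.14],"rotation": [-0.26,0.44,-0.66],"hand": 170},{"offset": [-0.46,-0.04,0.14],"rotation": [-0.26,0.44,-0.66],"hand": 170},{"offset": [-0.46,-0.04,0.14],"rotation": [-0.26,0.44,-0.66],"hand": 170}]'

```text
t: 14.45
eef_pos: [472.7, -208.0, 319.2]
tcp_rot: [-2.043, 1.89, 0.264]
contact_force: [0.3, 0.8, -0.1]
grip_width: 30.1
finger_force: 0.0
```

Request:
move_arm --steps '[{"offset": [-0.36,-0.18,0.23],"rotation": [-0.18,0.39,-0.8],"hand": 170},{"offset": [-0.36,-0.18,0.23],"rotation": [-0.18,0.39,-0.8],"hand": 170},{"offset": [-0.36,-0.18,0.23],"rotation": [-0.18,0.39,-0.8],"hand": 170},{"offset": [-0.36,-0.18,0.23],"rotation": [-0.18,0.39,-0.8],"hand": 170},{"offset": [-0.36,-0.18,0.23],"rotation": [-0.18,0.39,-0.8],"hand": 170}]'

```text
t: 14.87
eef_pos: [492.9, -120.3, 299.2]
tcp_rot: [-2.549, 1.522, 0.039]
contact_force: [0.5, 0.9, -0.5]
grip_width: 30.2
finger_force: 0.0
```

Request:
move_arm --steps '[{"offset": [-0.29,-0.32,0.36],"rotation": [-0.07,0.37,-0.89],"hand": 170},{"offset": [-0.29,-0.32,0.36],"rotation": [-0.07,0.37,-0.89],"hand": 170},{"offset": [-0.29,-0.32,0.36],"rotation": [-0.07,0.37,-0.89],"hand": 170},{"offset": [-0.29,-0.32,0.36],"rotation": [-0.07,0.37,-0.89],"hand": 170},{"offset": [-0.29,-0.32,0.36],"rotation": [-0.07,0.37,-0.89],"hand": 170}]'

```text
t: 15.28
eef_pos: [513.5, -29.4, 236.5]
tcp_rot: [-2.939, 0.945, -0.248]
contact_force: [0.2, -0.5, -0.3]
grip_width: 30.1
finger_force: 0.0
```

```bash
cat >> kin.py <<'E'
def tools_in_cup(C):
    "points standing above the rim, in cup frame, per camera"
    a=np.radians(C[2])
    for n in("scene","top"):
        p,X=cloud(n); w=X-[C[0],C[1],0]; x=w[...,0]*np.cos(a)+w[...,1]*np.sin(a); y=-w[...,0]*np.sin(a)+w[...,1]*np.cos(a); z=w[...,2]
        m=(abs(x)<70)&(abs(y)<90)&(z>88)&(z<190); k,L,st,_=cv2.connectedComponentsWithStats(m.astype(np.uint8))
        for i in range(1,k):
            if st[i,4]>4: g=L==i; print(n,"n",g.sum(),"xyz",x[g].mean().round(0),y[g].mean().round(0),"zmax",z[g].max().round(0),"top xy",x[g][z[g].argmax()].round(0),y[g][z[g].argmax()].round(0))
E
python3 - <<'E'
from kin import *
p0,r0=now(); q0=robot.get_state()["qpos"]; print(q0.round(2))
t=pick(-63,110,dy=1); a=tour([t[0]],[t[1]]); b=tour([pick(-63,0,dy=1)[0]],[t[1]],*a)
cupfind(); tools_in_cup((465.5,-305.5,-35.2))
E
```

```text
[-0.19  0.26  1.74  0.03  0.98  1.99]
off [-0.19, -0.42, 0.45] rot [0.06, 0.35, -0.94] -> [535.  59. 146.] 
end err [-0.1  0.1  0.3] 0.13
off [-0.0, 0.0, 0.55] rot [-0.0, -0.0, 0.0] -> [573.  55.  43.] 
end err [-0.   0.3  0.3] 0.13
scene ((465.9372253417969, -304.26202392578125), (132.22705078125, 78.69346618652344), 54.87160873413086) [224 141  26  33 714]
top ((465.4841003417969, -306.38671875), (115.38572692871094, 78.62747955322266), 55.235897064208984) [300 223  42  38 488]
scene n 62 xyz 20.0 43.0 zmax 177.0 top xy 23.0 49.0
top n 18 xyz 18.0 40.0 zmax 177.0 top xy 16.0 38.0
```

Request:
move_arm --steps '[{"offset": [-0.19,-0.42,0.45],"rotation": [0.06,0.35,-0.94],"hand": 170},{"offset": [-0.19,-0.42,0.45],"rotation": [0.06,0.35,-0.94],"hand": 170},{"offset": [-0.19,-0.42,0.45],"rotation": [0.06,0.35,-0.94],"hand": 170},{"offset": [-0.19,-0.42,0.45],"rotation": [0.06,0.35,-0.94],"hand": 170},{"offset": [-0.19,-0.42,0.45],"rotation": [0.06,0.35,-0.94],"hand": 170}]'

```text
t: 15.9
eef_pos: [536.6, 58.2, 146.4]
tcp_rot: [3.067, -0.206, 0.543]
contact_force: [1.2, -0.7, -1.0]
grip_width: 30.5
finger_force: 0.0
```

Request:
move_arm --steps '[{"offset": [0,0,0.55],"rotation": [0,0,0],"hand": 170},{"offset": [0,0,0.55],"rotation": [0,0,0],"hand": 170},{"offset": [0,0,0.55],"rotation": [0,0,0],"hand": 170},{"offset": [0,0,0.55],"rotation": [0,0,0],"hand": 170},{"offset": [0,0,0.52],"rotation": [0,0,0],"hand": 170}]'

```text
t: 16.32
eef_pos: [573.3, 52.3, 43.0]
tcp_rot: [3.067, -0.214, 0.539]
contact_force: [0.3, -1.0, 0.1]
grip_width: 30.7
finger_force: 0.0
```

Request:
move_arm --steps '[{"offset": [0,0,0],"rotation": [0,0,0],"hand": 255},{"offset": [0,0,0],"rotation": [0,0,0],"hand": 255},{"offset": [0,0,0],"rotation": [0,0,0],"hand": 255},{"offset": [0,0,0],"rotation": [0,0,0],"hand": 255},{"offset": [0,0,0],"rotation": [0,0,0],"hand": 255}]' --newtons 15

```text
t: 16.73
eef_pos: [572.1, 53.5, 44.8]
tcp_rot: [3.067, -0.21, 0.539]
contact_force: [-0.2, -1.6, 1.3]
grip_width: 9.7
finger_force: 15.0
```

```bash
cat >> kin.py <<'E'
def transfer(C,cx,cy,n=5):
    p0,r0=now(); p1=p0-r0.apply([0,0,140]); a=tour([p1],[r0])
    q1,_=ik(*a,robot.get_state()["qpos"]); e=cupw(C,cx,cy,290); 
    Rp=ori(C[2]+90,52,True)
    b=jp(a[0],q1,e,Rp,n,G,30); print("down"); c=tour([cupw(C,cx,cy,200)],[Rp],*b); tour([cupw(C,cx,cy,113)],[Rp],*c)
E
python3 - <<'E'
from kin import *
transfer((465.5,-305.5,-35.0),-18.5,37)
E
```

```text
off [-0.0, -0.0, -0.7] rot [0.0, 0.0, 0.0] -> [525.  60. 176.] 
end err [0. 0. 0.] 0.0
ik [-1.04  0.44  1.63  0.8   1.56  2.49] 0.0
off [0.11, 0.31, -0.2] rot [-0.0, -0.33, 0.93] -> [514.  -5. 217.] 
off [0.21, 0.24, -0.2] rot [0.09, -0.33, 0.89] -> [504. -71. 251.] 
off [0.26, 0.13, -0.2] rot [0.18, -0.37, 0.8] -> [ 493. -136.  273.] 
off [0.26, 0.01, -0.21] rot [0.24, -0.41, 0.68] -> [ 483. -201.  285.] 
off [0.22, -0.09, -0.23] rot [0.25, -0.46, 0.54] -> [ 472. -265.  290.] 
end err [ 0.2 -0.7 -0. ] 0.17
down
off [0.35, 0.0, 0.28] rot [0.0, -0.0, -0.0] -> [ 472. -264.  200.] 
end err [0.5 0.2 0.3] 0.17
off [0.35, 0.0, 0.27] rot [0.0, -0.0, -0.0] -> [ 472. -265.  112.] 
end err [-0.  -0.1 -1.1] 0.17
```

Request:
move_arm --steps '[{"offset": [0,0,-0.7],"rotation": [0,0,0],"hand": 255},{"offset": [0,0,-0.7],"rotation": [0,0,0],"hand": 255},{"offset": [0,0,-0.7],"rotation": [0,0,0],"hand": 255},{"offset": [0,0,-0.7],"rotation": [0,0,0],"hand": 255},{"offset": [0,0,-0.7],"rotation": [0,0,0],"hand": 255}]' --newtons 30

```text
t: 17.15
eef_pos: [523.7, 59.8, 177.1]
tcp_rot: [3.068, -0.209, 0.538]
contact_force: [0.5, 0.5, -0.4]
grip_width: 9.4
finger_force: 30.0
```

Request:
move_arm --steps '[{"offset": [0.11,0.31,-0.2],"rotation": [0,-0.33,0.93],"hand": 255},{"offset": [0.11,0.31,-0.2],"rotation": [0,-0.33,0.93],"hand": 255},{"offset": [0.11,0.31,-0.2],"rotation": [0,-0.33,0.93],"hand": 255},{"offset": [0.11,0.31,-0.2],"rotation": [0,-0.33,0.93],"hand": 255},{"offset": [0.11,0.31,-0.2],"rotation": [0,-0.33,0.93],"hand": 255}]'

```text
t: 17.57
eef_pos: [513.8, -4.7, 217.4]
tcp_rot: [-2.908, 0.933, -0.26]
contact_force: [1.0, -0.6, -0.1]
grip_width: 9.3
finger_force: 30.0
```

Request:
move_arm --steps '[{"offset": [0.21,0.24,-0.2],"rotation": [0.09,-0.33,0.89],"hand": 255},{"offset": [0.21,0.24,-0.2],"rotation": [0.09,-0.33,0.89],"hand": 255},{"offset": [0.21,0.24,-0.2],"rotation": [0.09,-0.33,0.89],"hand": 255},{"offset": [0.21,0.24,-0.2],"rotation": [0.09,-0.33,0.89],"hand": 255},{"offset": [0.21,0.24,-0.2],"rotation": [0.09,-0.33,0.89],"hand": 255}]'

```text
t: 17.98
eef_pos: [503.5, -70.9, 251.0]
tcp_rot: [-2.521, 1.498, 0.002]
contact_force: [0.5, -0.3, -1.1]
grip_width: 9.2
finger_force: 30.0
```

Request:
move_arm --steps '[{"offset": [0.26,0.13,-0.2],"rotation": [0.18,-0.37,0.8],"hand": 255},{"offset": [0.26,0.13,-0.2],"rotation": [0.18,-0.37,0.8],"hand": 255},{"offset": [0.26,0.13,-0.2],"rotation": [0.18,-0.37,0.8],"hand": 255},{"offset": [0.26,0.13,-0.2],"rotation": [0.18,-0.37,0.8],"hand": 255},{"offset": [0.26,0.13,-0.2],"rotation": [0.18,-0.37,0.8],"hand": 255}]'

```text
t: 18.4
eef_pos: [492.8, -136.5, 273.4]
tcp_rot: [-2.026, 1.858, 0.226]
contact_force: [0.2, -0.5, -1.0]
grip_width: 9.1
finger_force: 30.0
```

Request:
move_arm --steps '[{"offset": [0.26,0.01,-0.21],"rotation": [0.24,-0.41,0.68],"hand": 255},{"offset": [0.26,0.01,-0.21],"rotation": [0.24,-0.41,0.68],"hand": 255},{"offset": [0.26,0.01,-0.21],"rotation": [0.24,-0.41,0.68],"hand": 255},{"offset": [0.26,0.01,-0.21],"rotation": [0.24,-0.41,0.68],"hand": 255},{"offset": [0.26,0.01,-0.21],"rotation": [0.24,-0.41,0.68],"hand": 255}]'

```text
t: 18.82
eef_pos: [482.7, -201.1, 285.4]
tcp_rot: [-1.515, 2.024, 0.394]
contact_force: [0.3, -0.2, -0.1]
grip_width: 9.3
finger_force: 30.0
```

Request:
move_arm --steps '[{"offset": [0.22,-0.09,-0.23],"rotation": [0.25,-0.46,0.54],"hand": 255},{"offset": [0.22,-0.09,-0.23],"rotation": [0.25,-0.46,0.54],"hand": 255},{"offset": [0.22,-0.09,-0.23],"rotation": [0.25,-0.46,0.54],"hand": 255},{"offset": [0.22,-0.09,-0.23],"rotation": [0.25,-0.46,0.54],"hand": 255},{"offset": [0.22,-0.09,-0.23],"rotation": [0.25,-0.46,0.54],"hand": 255}]'

```text
t: 19.23
eef_pos: [471.8, -265.8, 289.8]
tcp_rot: [-1.052, 2.029, 0.518]
contact_force: [0.9, -0.8, -0.4]
grip_width: 9.2
finger_force: 30.0
```

```bash
cat >> kin.py <<'E'
def check(C,cx,cy):
    p0,_=now(); print(robot.get_state()["qpos"].round(2)); cupfind()
    q,Y=cloud("scene"); w=Y-p0; m=(np.hypot(w[...,0],w[...,1])<45)&(w[...,2]<-25)
    for lo in(-110,-98,-86,-60,-40):
        k=m&(w[...,2]>=lo)&(w[...,2]<lo+12); print(lo,k.sum(),w[k].mean(0).round(1) if k.any() else "")
    Rp=ori(C[2]+90,52,True); b=tour([cupw(C,cx,cy,200)],[Rp]); tour([cupw(C,cx,cy,112)],[Rp],*b)
E
python3 - <<'E'
from kin import *
check((465.5,-305.5,-35.0),-18.5,37)
E
```

```text
[-1.09  0.51  1.55  0.78  1.6   2.48]
scene ((467.1164855957031, -302.73443603515625), (128.1460723876953, 78.04051971435547), 54.64786148071289) [224 141  26  33 712]
top ((472.74932861328125, -294.8333740234375), (87.61433410644531, 77.48410034179688), 54.3894157409668) [300 223  26  34 192]
-110 0 
-98 7 [  2.5   4.6 -90.7]
-86 11 [  3.    3.9 -80.2]
-60 9 [  5.    5.8 -54. ]
-40 9 [  2.6   3.7 -33.3]
off [0.35, 0.0, 0.28] rot [0.0, -0.0, -0.01] -> [ 472. -265.  199.] 
end err [ 0.1 -0.4 -0.8] 0.18
off [0.34, 0.0, 0.27] rot [0.0, -0.0, 0.0] -> [ 472. -265.  112.] 
end err [0.4 0.1 0.4] 0.18
```

Request:
move_arm --steps '[{"offset": [0.35,0,0.28],"rotation": [0,0,0],"hand": 255},{"offset": [0.35,0,0.28],"rotation": [0,0,0],"hand": 255},{"offset": [0.35,0,0.28],"rotation": [0,0,0],"hand": 255},{"offset": [0.35,0,0.28],"rotation": [0,0,0],"hand": 255},{"offset": [0.35,0,0.28],"rotation": [0,0,0],"hand": 255}]'

```text
t: 19.8
eef_pos: [472.5, -263.3, 199.2]
tcp_rot: [-1.06, 2.029, 0.517]
contact_force: [1.0, -0.1, -0.1]
grip_width: 9.3
finger_force: 30.0
```

Request:
move_arm --steps '[{"offset": [0.34,0,0.27],"rotation": [0,0,0],"hand": 255},{"offset": [0.34,0,0.27],"rotation": [0,0,0],"hand": 255},{"offset": [0.34,0,0.27],"rotation": [0,0,0],"hand": 255},{"offset": [0.34,0,0.27],"rotation": [0,0,0],"hand": 255},{"offset": [0.34,0,0.27],"rotation": [0,0,0],"hand": 255}]'

```text
t: 20.22
eef_pos: [472.7, -262.9, 112.4]
tcp_rot: [-1.06, 2.029, 0.517]
contact_force: [0.5, 0.1, -0.0]
grip_width: 9.0
finger_force: 30.0
```

Request:
move_arm --steps '[{"offset": [0,0,0],"rotation": [0,0,0],"hand": 200},{"offset": [0,0,0],"rotation": [0,0,0],"hand": 195},{"offset": [0,0,0],"rotation": [0,0,0],"hand": 195},{"offset": [0,0,0],"rotation": [0,0,0],"hand": 195},{"offset": [0,0,0],"rotation": [0,0,0],"hand": 195}]'

```text
t: 20.63
eef_pos: [472.4, -263.8, 113.3]
tcp_rot: [-1.057, 2.03, 0.517]
contact_force: [0.3, -0.4, 0.1]
grip_width: 21.9
finger_force: 0.0
```

Request:
move_arm --steps '[{"offset": [0,0,-0.89],"rotation": [0,0,0],"hand": 195},{"offset": [-0.12,0,-0.89],"rotation": [0,0,0],"hand": 190},{"offset": [-0.16,0,-0.89],"rotation": [0,0,0],"hand": 180},{"offset": [-0.16,0,-0.89],"rotation": [0,0,0],"hand": 170},{"offset": [-0.16,0,-0.89],"rotation": [0,0,0],"hand": 170}]'

```text
t: 21.05
eef_pos: [399.8, -367.3, 243.1]
tcp_rot: [-1.056, 2.031, 0.518]
contact_force: [0.3, -0.0, -1.0]
grip_width: 30.2
finger_force: 0.0
```

```bash
cat >> kin.py <<'E'
def ret(ty,dy,n=5):
    p0,r0=now(); q0=robot.get_state()["qpos"]; t=pick(ty,110,dy=dy); jp(p0,q0,t[0],t[1],n,GP,120)
E
python3 - <<'E'
from kin import *
ret(-21,1.5)
E
```

```text
ik [ 0.11  0.35  2.   -0.19  0.45  1.96] 0.0
off [-0.52, 0.09, 0.17] rot [-0.35, 0.49, -0.46] -> [ 428. -274.  294.] 
off [-0.48, -0.07, 0.15] rot [-0.29, 0.47, -0.65] -> [ 456. -180.  317.] 
off [-0.38, -0.24, 0.22] rot [-0.17, 0.43, -0.79] -> [486. -86. 299.] 
off [-0.28, -0.37, 0.35] rot [-0.04, 0.4, -0.88] -> [513.   7. 237.] 
off [-0.17, -0.47, 0.45] rot [0.12, 0.38, -0.94] -> [541. 101. 145.] 
end err [ 0.3 -0.1 -0.3] 0.15
```

Request:
move_arm --steps '[{"offset": [-0.52,0.09,0.17],"rotation": [-0.35,0.49,-0.46],"hand": 170},{"offset": [-0.52,0.09,0.17],"rotation": [-0.35,0.49,-0.46],"hand": 170},{"offset": [-0.52,0.09,0.17],"rotation": [-0.35,0.49,-0.46],"hand": 170},{"offset": [-0.52,0.09,0.17],"rotation": [-0.35,0.49,-0.46],"hand": 170},{"offset": [-0.52,0.09,0.17],"rotation": [-0.35,0.49,-0.46],"hand": 170}]'

```text
t: 21.47
eef_pos: [429.5, -272.3, 293.0]
tcp_rot: [-1.527, 2.063, 0.465]
contact_force: [0.6, 0.1, -0.4]
grip_width: 30.4
finger_force: 0.0
```

Request:
move_arm --steps '[{"offset": [-0.48,-0.07,0.15],"rotation": [-0.29,0.47,-0.65],"hand": 170},{"offset": [-0.48,-0.07,0.15],"rotation": [-0.29,0.47,-0.65],"hand": 170},{"offset": [-0.48,-0.07,0.15],"rotation": [-0.29,0.47,-0.65],"hand": 170},{"offset": [-0.48,-0.07,0.15],"rotation": [-0.29,0.47,-0.65],"hand": 170},{"offset": [-0.48,-0.07,0.15],"rotation": [-0.29,0.47,-0.65],"hand": 170}]'

```text
t: 21.88
eef_pos: [457.8, -178.4, 316.8]
tcp_rot: [-2.07, 1.917, 0.32]
contact_force: [-0.2, 0.1, -0.1]
grip_width: 30.2
finger_force: 0.0
```

Request:
move_arm --steps '[{"offset": [-0.38,-0.24,0.22],"rotation": [-0.17,0.43,-0.79],"hand": 170},{"offset": [-0.38,-0.24,0.22],"rotation": [-0.17,0.43,-0.79],"hand": 170},{"offset": [-0.38,-0.24,0.22],"rotation": [-0.17,0.43,-0.79],"hand": 170},{"offset": [-0.38,-0.24,0.22],"rotation": [-0.17,0.43,-0.79],"hand": 170},{"offset": [-0.38,-0.24,0.22],"rotation": [-0.17,0.43,-0.79],"hand": 170}]'

```text
t: 22.3
eef_pos: [486.9, -84.9, 298.5]
tcp_rot: [-2.586, 1.547, 0.08]
contact_force: [0.2, 0.1, 0.0]
grip_width: 30.1
finger_force: 0.0
```

Request:
move_arm --steps '[{"offset": [-0.28,-0.37,0.35],"rotation": [-0.04,0.4,-0.88],"hand": 170},{"offset": [-0.28,-0.37,0.35],"rotation": [-0.04,0.4,-0.88],"hand": 170},{"offset": [-0.28,-0.37,0.35],"rotation": [-0.04,0.4,-0.88],"hand": 170},{"offset": [-0.28,-0.37,0.35],"rotation": [-0.04,0.4,-0.88],"hand": 170},{"offset": [-0.28,-0.37,0.35],"rotation": [-0.04,0.4,-0.88],"hand": 170}]'

```text
t: 22.72
eef_pos: [514.1, 8.7, 235.4]
tcp_rot: [-2.969, 0.96, -0.227]
contact_force: [0.5, -0.4, 0.3]
grip_width: 30.1
finger_force: 0.0
```

```bash
python3 - <<'E'
from kin import *
t=pick(-21,110,dy=1.5); a=tour([t[0]],[t[1]]); b=tour([pick(-21,0,dy=1.5)[0]],[t[1]],*a)
cupfind(); tools_in_cup((465.5,-305.5,-35.2))
E
```

```text
off [-0.17, -0.46, 0.44] rot [0.12, 0.38, -0.93] -> [541. 101. 146.] 
end err [0.5 0.1 0.5] 0.18
off [-0.0, 0.0, 0.55] rot [0.0, -0.0, -0.0] -> [579.  96.  43.] 
end err [ 0.8 -0.1  0.6] 0.18
scene ((466.5679626464844, -304.0408020019531), (128.9624481201172, 78.2898178100586), 53.870216369628906) [224 141  26  34 674]
top ((465.354248046875, -306.2862243652344), (115.28143310546875, 78.38166809082031), 54.39632034301758) [300 223  42  38 485]
scene n 62 xyz 20.0 43.0 zmax 176.0 top xy 22.0 39.0
scene n 62 xyz -18.0 44.0 zmax 175.0 top xy -21.0 42.0
top n 18 xyz 19.0 39.0 zmax 177.0 top xy 19.0 40.0
top n 14 xyz -19.0 41.0 zmax 177.0 top xy -17.0 43.0
```

Request:
move_arm --steps '[{"offset": [-0.17,-0.46,0.44],"rotation": [0.12,0.38,-0.93],"hand": 170},{"offset": [-0.17,-0.46,0.44],"rotation": [0.12,0.38,-0.93],"hand": 170},{"offset": [-0.17,-0.46,0.44],"rotation": [0.12,0.38,-0.93],"hand": 170},{"offset": [-0.17,-0.46,0.44],"rotation": [0.12,0.38,-0.93],"hand": 170},{"offset": [-0.17,-0.46,0.44],"rotation": [0.12,0.38,-0.93],"hand": 170}]'

```text
t: 23.33
eef_pos: [542.7, 100.3, 146.4]
tcp_rot: [3.064, -0.211, 0.545]
contact_force: [0.7, -0.5, -0.4]
grip_width: 30.5
finger_force: 0.0
```

Request:
move_arm --steps '[{"offset": [0,0,0.55],"rotation": [0,0,0],"hand": 170},{"offset": [0,0,0.55],"rotation": [0,0,0],"hand": 170},{"offset": [0,0,0.55],"rotation": [0,0,0],"hand": 170},{"offset": [0,0,0.55],"rotation": [0,0,0],"hand": 170},{"offset": [0,0,0.54],"rotation": [0,0,0],"hand": 170}]'

```text
t: 23.75
eef_pos: [579.8, 93.8, 42.5]
tcp_rot: [3.063, -0.219, 0.54]
contact_force: [0.7, 0.2, -0.3]
grip_width: 30.4
finger_force: 0.0
```

Request:
move_arm --steps '[{"offset": [0,0,0],"rotation": [0,0,0],"hand": 255},{"offset": [0,0,0],"rotation": [0,0,0],"hand": 255},{"offset": [0,0,0],"rotation": [0,0,0],"hand": 255},{"offset": [0,0,0],"rotation": [0,0,0],"hand": 255},{"offset": [0,0,0],"rotation": [0,0,0],"hand": 255}]' --newtons 15

```text
t: 24.17
eef_pos: [578.6, 95.1, 44.1]
tcp_rot: [3.064, -0.215, 0.541]
contact_force: [-0.3, -0.5, 1.1]
grip_width: 9.7
finger_force: 15.0
```

```bash
python3 - <<'E'
from kin import *
transfer((465.8,-305.4,-35.3),18.5,0)
E
```

```text
off [0.0, -0.0, -0.7] rot [0.0, 0.0, 0.0] -> [531. 102. 176.] 
end err [0. 0. 0.] 0.0
ik [-1.07  0.51  1.5   0.79  1.62  2.52] 0.0
off [0.15, 0.4, -0.19] rot [-0.05, -0.35, 0.95] -> [522.  19. 216.] 
off [0.28, 0.3, -0.2] rot [0.07, -0.35, 0.9] -> [512. -65. 251.] 
off [0.35, 0.16, -0.22] rot [0.18, -0.39, 0.79] -> [ 500. -149.  274.] 
off [0.35, -0.01, -0.25] rot [0.25, -0.44, 0.67] -> [ 491. -233.  285.] 
off [0.28, -0.13, -0.28] rot [0.28, -0.47, 0.49] -> [ 480. -315.  289.] 
end err [-0.5  0.9 -0.6] 0.14
down
off [0.35, -0.0, 0.27] rot [-0.0, -0.0, 0.0] -> [ 480. -316.  201.] 
end err [-0.7  0.3  0.9] 0.14
off [0.35, -0.0, 0.27] rot [-0.0, -0.0, 0.0] -> [ 480. -316.  113.] 
end err [-0.9 -0.3 -0.5] 0.14
```

Request:
move_arm --steps '[{"offset": [0,0,-0.75],"rotation": [0,0,0],"hand": 255},{"offset": [0,0,-0.75],"rotation": [0,0,0],"hand": 255},{"offset": [0,0,-0.75],"rotation": [0,0,0],"hand": 255},{"offset": [0,0,-0.75],"rotation": [0,0,0],"hand": 255},{"offset": [0,0,-0.75],"rotation": [0,0,0],"hand": 255}]' --newtons 30

```text
t: 24.58
eef_pos: [526.6, 102.4, 185.8]
tcp_rot: [3.064, -0.214, 0.539]
contact_force: [0.5, -0.4, -0.2]
grip_width: 9.3
finger_force: 30.0
```

Request:
move_arm --steps '[{"offset": [0.15,0.4,-0.19],"rotation": [-0.05,-0.35,0.95],"hand": 255},{"offset": [0.15,0.4,-0.19],"rotation": [-0.05,-0.35,0.95],"hand": 255},{"offset": [0.15,0.4,-0.19],"rotation": [-0.05,-0.35,0.95],"hand": 255},{"offset": [0.15,0.4,-0.19],"rotation": [-0.05,-0.35,0.95],"hand": 255},{"offset": [0.15,0.4,-0.19],"rotation": [-0.05,-0.35,0.95],"hand": 255}]'

```text
t: 25.0
eef_pos: [518.3, 18.8, 226.0]
tcp_rot: [-2.925, 0.967, -0.246]
contact_force: [-0.5, -0.6, -0.7]
grip_width: 9.4
finger_force: 30.0
```

Request:
move_arm --steps '[{"offset": [0.28,0.3,-0.2],"rotation": [0.07,-0.35,0.9],"hand": 255},{"offset": [0.28,0.3,-0.2],"rotation": [0.07,-0.35,0.9],"hand": 255},{"offset": [0.28,0.3,-0.2],"rotation": [0.07,-0.35,0.9],"hand": 255},{"offset": [0.28,0.3,-0.2],"rotation": [0.07,-0.35,0.9],"hand": 255},{"offset": [0.28,0.3,-0.2],"rotation": [0.07,-0.35,0.9],"hand": 255}]'

```text
t: 25.42
eef_pos: [508.2, -64.7, 260.3]
tcp_rot: [-2.528, 1.546, 0.026]
contact_force: [-0.0, -0.4, -0.4]
grip_width: 8.8
finger_force: 30.0
```

Request:
move_arm --steps '[{"offset": [0.35,0.16,-0.22],"rotation": [0.18,-0.39,0.79],"hand": 255},{"offset": [0.35,0.16,-0.22],"rotation": [0.18,-0.39,0.79],"hand": 255},{"offset": [0.35,0.16,-0.22],"rotation": [0.18,-0.39,0.79],"hand": 255},{"offset": [0.35,0.16,-0.22],"rotation": [0.18,-0.39,0.79],"hand": 255},{"offset": [0.35,0.16,-0.22],"rotation": [0.18,-0.39,0.79],"hand": 255}]'

```text
t: 25.83
eef_pos: [496.7, -149.0, 283.2]
tcp_rot: [-2.024, 1.898, 0.25]
contact_force: [0.4, 0.4, 0.5]
grip_width: 9.3
finger_force: 30.0
```

Request:
move_arm --steps '[{"offset": [0.33,-0.01,-0.27],"rotation": [0.25,-0.44,0.67],"hand": 255},{"offset": [0.33,-0.01,-0.27],"rotation": [0.25,-0.44,0.67],"hand": 255},{"offset": [0.33,-0.01,-0.27],"rotation": [0.25,-0.44,0.67],"hand": 255},{"offset": [0.33,-0.01,-0.27],"rotation": [0.25,-0.44,0.67],"hand": 255},{"offset": [0.33,-0.01,-0.27],"rotation": [0.25,-0.44,0.67],"hand": 255}]'

```text
t: 26.25
eef_pos: [487.5, -231.6, 300.2]
tcp_rot: [-1.501, 2.049, 0.416]
contact_force: [0.2, -0.6, -1.3]
grip_width: 9.6
finger_force: 30.0
```

Request:
move_arm --steps '[{"offset": [0.28,-0.13,-0.28],"rotation": [0.28,-0.47,0.49],"hand": 255},{"offset": [0.28,-0.13,-0.28],"rotation": [0.28,-0.47,0.49],"hand": 255},{"offset": [0.28,-0.13,-0.28],"rotation": [0.28,-0.47,0.49],"hand": 255},{"offset": [0.28,-0.13,-0.28],"rotation": [0.28,-0.47,0.49],"hand": 255},{"offset": [0.28,-0.13,-0.28],"rotation": [0.28,-0.47,0.49],"hand": 255}]'

```text
t: 26.67
eef_pos: [476.6, -313.6, 304.1]
tcp_rot: [-1.05, 2.029, 0.51]
contact_force: [0.4, -1.6, -0.1]
grip_width: 9.0
finger_force: 30.0
```

```bash
python3 - <<'E'
from kin import *
check((465.8,-305.4,-35.3),18.5,0)
E
```

```text
[-1.12  0.54  1.43  0.77  1.68  2.52]
scene ((467.3650207519531, -303.7749328613281), (127.15400695800781, 77.64140319824219), 54.65608596801758) [224 141  26  34 677]
top ((465.3642883300781, -306.3535461425781), (115.63566589355469, 77.47714233398438), 55.249671936035156) [300 223  41  31 373]
-110 0 
-98 5 [  1.9   1.5 -92.1]
-86 12 [  3.7   4.6 -80.1]
-60 11 [  2.3   3.4 -54.2]
-40 10 [  4.9   1.6 -34.8]
off [0.4, -0.03, 0.32] rot [-0.0, -0.0, 0.0] -> [ 482. -316.  200.] 
end err [ 0.6 -0.3  0.5] 0.11
off [0.35, 0.0, 0.27] rot [-0.0, -0.0, 0.0] -> [ 481. -317.  112.] 
end err [ 0.2 -0.9  0.1] 0.11
```

Request:
move_arm --steps '[{"offset": [0.4,-0.03,0.32],"rotation": [0,0,0],"hand": 255},{"offset": [0.4,-0.03,0.32],"rotation": [0,0,0],"hand": 255},{"offset": [0.4,-0.03,0.32],"rotation": [0,0,0],"hand": 255},{"offset": [0.4,-0.03,0.32],"rotation": [0,0,0],"hand": 255},{"offset": [0.4,-0.03,0.32],"rotation": [0,0,0],"hand": 255}]'

```text
t: 27.23
eef_pos: [482.7, -314.6, 200.6]
tcp_rot: [-1.057, 2.03, 0.51]
contact_force: [0.1, -0.8, -0.0]
grip_width: 9.3
finger_force: 30.0
```

Request:
move_arm --steps '[{"offset": [0.35,0,0.27],"rotation": [0,0,0],"hand": 255},{"offset": [0.35,0,0.27],"rotation": [0,0,0],"hand": 255},{"offset": [0.35,0,0.27],"rotation": [0,0,0],"hand": 255},{"offset": [0.35,0,0.27],"rotation": [0,0,0],"hand": 255},{"offset": [0.34,0,0.26],"rotation": [0,0,0],"hand": 255}]'

```text
t: 27.65
eef_pos: [482.0, -316.0, 111.9]
tcp_rot: [-1.055, 2.03, 0.51]
contact_force: [-0.1, 0.4, -1.9]
grip_width: 9.0
finger_force: 30.0
```

Request:
move_arm --steps '[{"offset": [0,0,0],"rotation": [0,0,0],"hand": 200},{"offset": [0,0,0],"rotation": [0,0,0],"hand": 195},{"offset": [0,0,0],"rotation": [0,0,0],"hand": 195},{"offset": [0,0,0],"rotation": [0,0,0],"hand": 195},{"offset": [0,0,0],"rotation": [0,0,0],"hand": 195}]'

```text
t: 28.07
eef_pos: [482.0, -316.6, 113.6]
tcp_rot: [-1.054, 2.031, 0.509]
contact_force: [0.1, -0.1, 0.4]
grip_width: 21.7
finger_force: 0.0
```

Request:
move_arm --steps '[{"offset": [0,0,-0.89],"rotation": [0,0,0],"hand": 195},{"offset": [-0.12,0,-0.89],"rotation": [0,0,0],"hand": 190},{"offset": [-0.16,0,-0.89],"rotation": [0,0,0],"hand": 180},{"offset": [-0.16,0,-0.89],"rotation": [0,0,0],"hand": 170},{"offset": [-0.16,0,-0.89],"rotation": [0,0,0],"hand": 170}]'

```text
t: 28.48
eef_pos: [408.6, -419.3, 243.5]
tcp_rot: [-1.053, 2.031, 0.51]
contact_force: [0.1, -1.4, -0.7]
grip_width: 30.2
finger_force: 0.0
```

```bash
python3 - <<'E'
from kin import *
ret(63,.8)
E
```

```text
ik [ 0.27  0.4   1.91 -0.27  0.53  2.19] 0.0
off [-0.6, 0.16, 0.25] rot [-0.4, 0.51, -0.41] -> [ 436. -299.  294.] 
off [-0.6, -0.04, 0.21] rot [-0.3, 0.5, -0.62] -> [ 465. -179.  318.] 
off [-0.52, -0.27, 0.25] rot [-0.17, 0.47, -0.78] -> [495. -57. 299.] 
off [-0.39, -0.47, 0.34] rot [0.01, 0.43, -0.9] -> [524.  63. 235.] 
off [-0.23, -0.6, 0.42] rot [0.18, 0.39, -0.95] -> [552. 184. 146.] 
end err [0.5 0.3 0.6] 0.19
```

Request:
move_arm --steps '[{"offset": [-0.6,0.16,0.25],"rotation": [-0.4,0.51,-0.41],"hand": 170},{"offset": [-0.6,0.16,0.25],"rotation": [-0.4,0.51,-0.41],"hand": 170},{"offset": [-0.6,0.16,0.25],"rotation": [-0.4,0.51,-0.41],"hand": 170},{"offset": [-0.6,0.16,0.25],"rotation": [-0.4,0.51,-0.41],"hand": 170},{"offset": [-0.6,0.16,0.25],"rotation": [-0.4,0.51,-0.41],"hand": 170}]'

```text
t: 28.9
eef_pos: [437.5, -297.8, 293.4]
tcp_rot: [-1.521, 2.091, 0.496]
contact_force: [0.1, -0.3, 0.3]
grip_width: 30.6
finger_force: 0.0
```

Request:
move_arm --steps '[{"offset": [-0.6,-0.04,0.21],"rotation": [-0.3,0.5,-0.62],"hand": 170},{"offset": [-0.6,-0.04,0.21],"rotation": [-0.3,0.5,-0.62],"hand": 170},{"offset": [-0.6,-0.04,0.21],"rotation": [-0.3,0.5,-0.62],"hand": 170},{"offset": [-0.6,-0.04,0.21],"rotation": [-0.3,0.5,-0.62],"hand": 170},{"offset": [-0.6,-0.04,0.21],"rotation": [-0.3,0.5,-0.62],"hand": 170}]'

```text
t: 29.32
eef_pos: [466.3, -176.9, 317.7]
tcp_rot: [-2.068, 1.966, 0.36]
contact_force: [1.4, 0.1, -0.1]
grip_width: 30.3
finger_force: 0.0
```

Request:
move_arm --steps '[{"offset": [-0.52,-0.27,0.25],"rotation": [-0.17,0.47,-0.78],"hand": 170},{"offset": [-0.52,-0.27,0.25],"rotation": [-0.17,0.47,-0.78],"hand": 170},{"offset": [-0.52,-0.27,0.25],"rotation": [-0.17,0.47,-0.78],"hand": 170},{"offset": [-0.52,-0.27,0.25],"rotation": [-0.17,0.47,-0.78],"hand": 170},{"offset": [-0.52,-0.27,0.25],"rotation": [-0.17,0.47,-0.78],"hand": 170}]'

```text
t: 29.73
eef_pos: [496.3, -55.4, 298.0]
tcp_rot: [-2.604, 1.605, 0.112]
contact_force: [0.2, 0.0, -0.0]
grip_width: 30.4
finger_force: 0.0
```

Request:
move_arm --steps '[{"offset": [-0.39,-0.47,0.34],"rotation": [0.01,0.43,-0.9],"hand": 170},{"offset": [-0.39,-0.47,0.34],"rotation": [0.01,0.43,-0.9],"hand": 170},{"offset": [-0.39,-0.47,0.34],"rotation": [0.01,0.43,-0.9],"hand": 170},{"offset": [-0.39,-0.47,0.34],"rotation": [0.01,0.43,-0.9],"hand": 170},{"offset": [-0.39,-0.47,0.34],"rotation": [0.01,0.43,-0.9],"hand": 170}]'

```text
t: 30.15
eef_pos: [525.9, 65.2, 234.3]
tcp_rot: [2.961, -0.976, 0.219]
contact_force: [1.6, 0.2, -0.1]
grip_width: 30.3
finger_force: 0.0
```

```bash
python3 - <<'E'
from kin import *
t=pick(63,110,dy=.8); a=tour([t[0]],[t[1]]); b=tour([pick(63,0,dy=.8)[0]],[t[1]],*a)
cupfind(); tools_in_cup((465.8,-305.4,-35.3))
E
```

```text
off [-0.23, -0.58, 0.42] rot [0.18, 0.38, -0.95] -> [552. 183. 145.] 
end err [-0.1 -0.8 -0.3] 0.13
off [0.0, -0.0, 0.55] rot [-0.0, 0.0, 0.0] -> [589. 178.  42.] 
end err [-0.1 -0.7 -0.3] 0.13
scene ((466.0480651855469, -304.6943054199219), (128.71746826171875, 78.09440612792969), 54.12737274169922) [224 141  26  34 673]
top ((465.6937561035156, -306.392333984375), (115.26065063476562, 78.87747192382812), 54.64714431762695) [300 223  42  38 460]
scene n 93 xyz 21.0 31.0 zmax 176.0 top xy 19.0 39.0
scene n 55 xyz -18.0 44.0 zmax 173.0 top xy -15.0 38.0
top n 32 xyz 16.0 37.0 zmax 177.0 top xy 22.0 30.0
top n 36 xyz 15.0 2.0 zmax 179.0 top xy 26.0 -4.0
top n 31 xyz -17.0 38.0 zmax 171.0 top xy -3.0 28.0
```

Request:
move_arm --steps '[{"offset": [-0.23,-0.58,0.42],"rotation": [0.18,0.38,-0.95],"hand": 170},{"offset": [-0.23,-0.58,0.42],"rotation": [0.18,0.38,-0.95],"hand": 170},{"offset": [-0.23,-0.58,0.42],"rotation": [0.18,0.38,-0.95],"hand": 170},{"offset": [-0.23,-0.58,0.42],"rotation": [0.18,0.38,-0.95],"hand": 170},{"offset": [-0.23,-0.58,0.42],"rotation": [0.18,0.38,-0.95],"hand": 170}]'

```text
t: 30.77
eef_pos: [553.2, 181.7, 145.6]
tcp_rot: [3.066, -0.205, 0.541]
contact_force: [2.5, -0.4, 0.1]
grip_width: 30.5
finger_force: 0.0
```

Request:
move_arm --steps '[{"offset": [0,0,0.55],"rotation": [0,0,0],"hand": 170},{"offset": [0,0,0.55],"rotation": [0,0,0],"hand": 170},{"offset": [0,0,0.55],"rotation": [0,0,0],"hand": 170},{"offset": [0,0,0.55],"rotation": [0,0,0],"hand": 170},{"offset": [0,0,0.54],"rotation": [0,0,0],"hand": 170}]'

```text
t: 31.18
eef_pos: [590.0, 175.1, 41.7]
tcp_rot: [3.065, -0.213, 0.536]
contact_force: [-0.3, -1.2, 1.4]
grip_width: 30.5
finger_force: 0.0
```

Request:
move_arm --steps '[{"offset": [0,0,0],"rotation": [0,0,0],"hand": 255},{"offset": [0,0,0],"rotation": [0,0,0],"hand": 255},{"offset": [0,0,0],"rotation": [0,0,0],"hand": 255},{"offset": [0,0,0],"rotation": [0,0,0],"hand": 255},{"offset": [0,0,0],"rotation": [0,0,0],"hand": 255}]' --newtons 15

```text
t: 31.6
eef_pos: [588.8, 176.6, 43.2]
tcp_rot: [3.066, -0.208, 0.537]
contact_force: [0.9, -0.7, 0.9]
grip_width: 9.5
finger_force: 15.0
```

```bash
sed -i 's/e=cupw(C,cx,cy,290)/e=cupw(C,cx,cy,305)/' kin.py; python3 - <<'E'
from kin import *
transfer((465.8,-305.4,-35.3),-18.5,0,6)
E
```

```text
off [0.0, 0.0, -0.7] rot [0.0, 0.0, 0.0] -> [542. 183. 175.] 
end err [ 0.  0. -0.] 0.0
ik [-1.1   0.45  1.57  0.78  1.63  2.5 ] 0.0
off [0.1, 0.4, -0.18] rot [-0.1, -0.31, 0.79] -> [527. 103. 213.] 
off [0.22, 0.34, -0.17] rot [-0.0, -0.32, 0.75] -> [512.  23. 245.] 
off [0.3, 0.24, -0.18] rot [0.09, -0.34, 0.7] -> [496. -56. 270.] 
off [0.33, 0.12, -0.22] rot [0.18, -0.37, 0.61] -> [ 481. -135.  288.] 
off [0.32, -0.01, -0.26] rot [0.26, -0.4, 0.5] -> [ 466. -215.  299.] 
off [0.26, -0.11, -0.29] rot [0.3, -0.42, 0.38] -> [ 451. -294.  305.] 
end err [ 0.3  0.7 -0.4] 0.21
down
off [0.41, 0.0, 0.32] rot [-0.0, 0.01, 0.0] -> [ 451. -294.  201.] 
end err [0.5 0.6 0.6] 0.19
off [0.35, 0.0, 0.27] rot [-0.0, -0.0, 0.0] -> [ 451. -295.  112.] 
end err [ 0.1 -0.1 -0.8] 0.19
```

Request:
move_arm --steps '[{"offset": [0,0,-0.7],"rotation": [0,0,0],"hand": 255},{"offset": [0,0,-0.7],"rotation": [0,0,0],"hand": 255},{"offset": [0,0,-0.7],"rotation": [0,0,0],"hand": 255},{"offset": [0,0,-0.7],"rotation": [0,0,0],"hand": 255},{"offset": [0,0,-0.7],"rotation": [0,0,0],"hand": 255}]' --newtons 30

```text
t: 32.02
eef_pos: [540.5, 183.1, 175.5]
tcp_rot: [3.066, -0.208, 0.535]
contact_force: [-0.1, 0.2, -0.1]
grip_width: 9.2
finger_force: 30.0
```

Request:
move_arm --steps '[{"offset": [0.1,0.4,-0.18],"rotation": [-0.1,-0.31,0.79],"hand": 255},{"offset": [0.1,0.4,-0.18],"rotation": [-0.1,-0.31,0.79],"hand": 255},{"offset": [0.1,0.4,-0.18],"rotation": [-0.1,-0.31,0.79],"hand": 255},{"offset": [0.1,0.4,-0.18],"rotation": [-0.1,-0.31,0.79],"hand": 255},{"offset": [0.1,0.4,-0.18],"rotation": [-0.1,-0.31,0.79],"hand": 255}]'

```text
t: 32.43
eef_pos: [526.1, 102.7, 212.7]
tcp_rot: [-3.0, 0.857, -0.277]
contact_force: [0.0, 0.3, -1.2]
grip_width: 9.1
finger_force: 30.0
```

Request:
move_arm --steps '[{"offset": [0.22,0.34,-0.17],"rotation": [0,-0.32,0.75],"hand": 255},{"offset": [0.22,0.34,-0.17],"rotation": [0,-0.32,0.75],"hand": 255},{"offset": [0.22,0.34,-0.17],"rotation": [0,-0.32,0.75],"hand": 255},{"offset": [0.22,0.34,-0.17],"rotation": [0,-0.32,0.75],"hand": 255},{"offset": [0.22,0.34,-0.17],"rotation": [0,-0.32,0.75],"hand": 255}]'

```text
t: 32.85
eef_pos: [511.4, 22.8, 245.3]
tcp_rot: [-2.72, 1.385, -0.018]
contact_force: [0.2, -0.1, -0.9]
grip_width: 9.0
finger_force: 30.0
```

Request:
move_arm --steps '[{"offset": [0.3,0.24,-0.18],"rotation": [0.09,-0.34,0.7],"hand": 255},{"offset": [0.3,0.24,-0.18],"rotation": [0.09,-0.34,0.7],"hand": 255},{"offset": [0.3,0.24,-0.18],"rotation": [0.09,-0.34,0.7],"hand": 255},{"offset": [0.3,0.24,-0.18],"rotation": [0.09,-0.34,0.7],"hand": 255},{"offset": [0.3,0.24,-0.18],"rotation": [0.09,-0.34,0.7],"hand": 255}]'

```text
t: 33.27
eef_pos: [496.3, -56.6, 269.8]
tcp_rot: [-2.323, 1.773, 0.207]
contact_force: [0.2, -0.3, 0.2]
grip_width: 9.6
finger_force: 30.0
```

Request:
move_arm --steps '[{"offset": [0.33,0.12,-0.22],"rotation": [0.18,-0.37,0.61],"hand": 255},{"offset": [0.33,0.12,-0.22],"rotation": [0.18,-0.37,0.61],"hand": 255},{"offset": [0.33,0.12,-0.22],"rotation": [0.18,-0.37,0.61],"hand": 255},{"offset": [0.33,0.12,-0.22],"rotation": [0.18,-0.37,0.61],"hand": 255},{"offset": [0.33,0.12,-0.22],"rotation": [0.18,-0.37,0.61],"hand": 255}]'

```text
t: 33.68
eef_pos: [480.6, -135.6, 288.1]
tcp_rot: [-1.877, 1.995, 0.375]
contact_force: [-0.2, -0.2, -0.9]
grip_width: 9.3
finger_force: 30.0
```

Request:
move_arm --steps '[{"offset": [0.32,-0.01,-0.26],"rotation": [0.26,-0.4,0.5],"hand": 255},{"offset": [0.32,-0.01,-0.26],"rotation": [0.26,-0.4,0.5],"hand": 255},{"offset": [0.32,-0.01,-0.26],"rotation": [0.26,-0.4,0.5],"hand": 255},{"offset": [0.32,-0.01,-0.26],"rotation": [0.26,-0.4,0.5],"hand": 255},{"offset": [0.32,-0.01,-0.26],"rotation": [0.26,-0.4,0.5],"hand": 255}]'

```text
t: 34.1
eef_pos: [466.5, -215.7, 299.0]
tcp_rot: [-1.436, 2.067, 0.472]
contact_force: [0.6, -0.5, -0.5]
grip_width: 9.1
finger_force: 30.0
```

Request:
move_arm --steps '[{"offset": [0.26,-0.11,-0.29],"rotation": [0.3,-0.42,0.38],"hand": 255},{"offset": [0.26,-0.11,-0.29],"rotation": [0.3,-0.42,0.38],"hand": 255},{"offset": [0.26,-0.11,-0.29],"rotation": [0.3,-0.42,0.38],"hand": 255},{"offset": [0.26,-0.11,-0.29],"rotation": [0.3,-0.42,0.38],"hand": 255},{"offset": [0.26,-0.11,-0.29],"rotation": [0.3,-0.42,0.38],"hand": 255}]'

```text
t: 34.52
eef_pos: [451.0, -294.6, 304.6]
tcp_rot: [-1.046, 2.027, 0.51]
contact_force: [0.1, 0.4, -0.4]
grip_width: 9.1
finger_force: 30.0
```

```bash
python3 - <<'E'
from kin import *
check((465.8,-305.4,-35.3),-18.5,0)
E
```

```text
[-1.14  0.5   1.5   0.76  1.67  2.48]
scene ((452.3438720703125, -269.5772399902344), (129.26499938964844, 78.66683197021484), 53.20802688598633) [234 143  26  34 676]
top ((438.8641357421875, -266.170166015625), (127.09174346923828, 55.92081832885742), 68.27570343017578) [289 236  42  24 262]
-110 0 
-98 5 [  3.1   1.5 -90.8]
-86 11 [  2.8   1.7 -81.4]
-60 12 [  3.7   2.1 -54.3]
-40 8 [  2.8   1.7 -34.9]
off [0.41, -0.0, 0.32] rot [-0.0, 0.0, -0.0] -> [ 451. -295.  200.] 
end err [-0.   0.1 -0.4] 0.18
off [0.35, -0.0, 0.27] rot [-0.0, 0.0, -0.0] -> [ 450. -295.  111.] 
end err [-0.2 -0.3 -0.8] 0.18
```

```bash
python3 - <<'E'
from kin import *
C=(451.5,-271.3,-36); tools_in_cup(C)
q,Y=cloud("scene"); p,X=cloud("top"); z=Y[...,2]
for lo,hi in((66,84),(74,84),(40,70)):
    m=(z>lo)&(z<hi)&(np.hypot(Y[...,0]-452,Y[...,1]+270)<85); print(lo,m.sum(),rect(Y,m))
np.save("pics/Y.npy",Y)
P=[cupw(C,x,y,80) for x in(-39,39) for y in(-57.5,57.5)]
print(((uv("scene",P)-[190,100])*5).round(0).tolist(),((uv("top",P)-[270,200])*5).round(0).tolist())
cv2.imwrite("pics/s6.png",np.hstack([cv2.resize(q[100:190,190:270,::-1],(400,450)),cv2.resize(p[200:290,270:350,::-1],(400,450))]))
E
```

```text
scene n 102 xyz 13.0 -3.0 zmax 173.0 top xy 20.0 -31.0
scene n 62 xyz 38.0 12.0 zmax 165.0 top xy 44.0 -2.0
top n 29 xyz 37.0 10.0 zmax 170.0 top xy 44.0 -3.0
top n 39 xyz 10.0 11.0 zmax 162.0 top xy 25.0 -2.0
top n 26 xyz 14.0 -23.0 zmax 174.0 top xy 14.0 -38.0
66 267 ((453.48553466796875, -268.9201965332031), (126.64420318603516, 78.01082611083984), 52.55308532714844)
74 137 ((452.8087463378906, -269.8620910644531), (124.35247039794922, 77.98611450195312), 52.50119400024414)
40 336 ((453.5840148925781, -267.6180114746094), (125.04814910888672, 78.44718170166016), 53.00895690917969)
[[322.0, 213.0], [347.0, 291.0], [214.0, 219.0], [233.0, 298.0]] [[245.0, 325.0], [102.0, 227.0], [309.0, 229.0], [167.0, 131.0]]
```

View pics/s6.png

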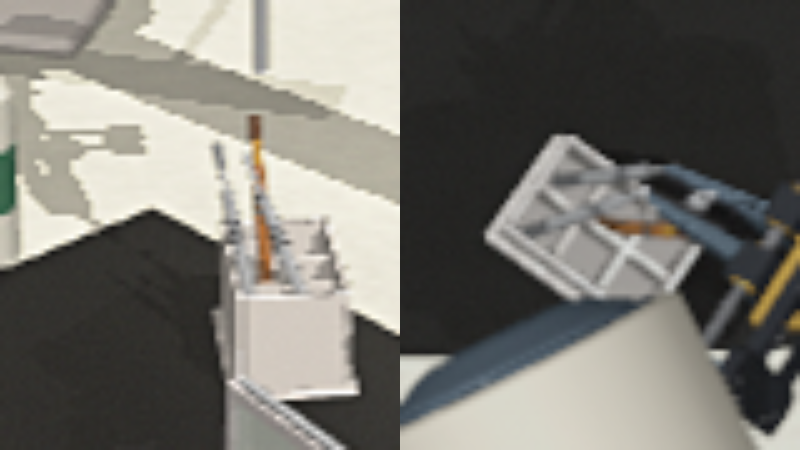

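The cup was knocked to about (452,-271). The three instruments are still in it but leaning, with tips at crop (218,150), (253,120) and (262,175). The held one hangs at (260,70). I'm re-aiming and will release a little higher.

```bash
python3 - <<'E'
from kin import *
C=(452,-271.5,-37); Rp=ori(53,52,True)
a=tour([cupw(C,-21,-3,300)],[Rp]); b=tour([cupw(C,-21,-3,205)],[Rp],*a); tour([cupw(C,-21,-3,122)],[Rp],*b)
print(ik(cupw(C,-21,-3,122),Rp,robot.get_state()["qpos"]))
E
```

```text
off [-0.03, 0.17, 0.07] rot [0.04, 0.0, 0.04] -> [ 433. -261.  300.] 
end err [-0.8  0.1  0.3] 0.14
off [0.37, -0.0, 0.29] rot [0.0, 0.0, -0.0] -> [ 433. -261.  206.] 
end err [-0.8  0.3  1.2] 0.14
off [0.33, -0.01, 0.26] rot [0.0, 0.0, -0.0] -> [ 434. -262.  122.] 
end err [ 0.9 -0.5  0.2] 0.14
(array([-1.10195305,  0.59144381,  1.99659828,  0.85200196,  1.22257441,
        2.09680684]), np.float64(1.3848762137058656e-11))
```

Request:
move_arm --steps '[{"offset": [-0.03,0.17,0.07],"rotation": [0.04,0,0.04],"hand": 255},{"offset": [-0.03,0.17,0.07],"rotation": [0.04,0,0.04],"hand": 255},{"offset": [-0.03,0.17,0.07],"rotation": [0.04,0,0.04],"hand": 255},{"offset": [-0.03,0.17,0.07],"rotation": [0.04,0,0.04],"hand": 255},{"offset": [-0.03,0.17,0.07],"rotation": [0.04,0,0.04],"hand": 255}]'

```text
t: 35.28
eef_pos: [431.9, -260.9, 299.7]
tcp_rot: [-1.015, 2.043, 0.5]
contact_force: [1.5, 0.5, -0.5]
grip_width: 9.2
finger_force: 30.0
```

Request:
move_arm --steps '[{"offset": [0.37,0,0.29],"rotation": [0,0,0],"hand": 255},{"offset": [0.37,0,0.29],"rotation": [0,0,0],"hand": 255},{"offset": [0.37,0,0.29],"rotation": [0,0,0],"hand": 255},{"offset": [0.37,0,0.29],"rotation": [0,0,0],"hand": 255},{"offset": [0.37,0,0.29],"rotation": [0,0,0],"hand": 255}]'

```text
t: 35.7
eef_pos: [431.9, -261.1, 205.0]
tcp_rot: [-1.015, 2.043, 0.5]
contact_force: [-0.4, -0.1, -0.1]
grip_width: 9.3
finger_force: 30.0
```

```bash
python3 - <<'E'
from kin import *
cupfind()
C=(452,-271.5,-37); Rp=ori(53,52,True); p,r=now(); print(p)
q,Y=cloud("scene"); t,_=cloud("top")
P=[cupw(C,x,y,80) for x in(-39,39) for y in(-57.5,57.5)]
print(((uv("scene",P)-[190,100])*5).round(0).tolist(),((uv("top",P)-[270,200])*5).round(0).tolist())
cv2.imwrite("pics/s7.png",np.hstack([cv2.resize(q[100:190,190:270,::-1],(400,450)),cv2.resize(t[200:290,270:350,::-1],(400,450))]))
tour([cupw(C,-21,-3,122)],[Rp])
E
```

```text
scene ((452.2574157714844, -269.2049865722656), (124.66050720214844, 78.98535919189453), 52.90939712524414) [234 143  26  34 670]
top ((462.2552490234375, -257.294921875), (78.11436462402344, 77.79815673828125), 52.81443405151367) [290 227  29  33 254]
[ 431.58472119 -260.48907825  204.06158099]
[[323.0, 214.0], [345.0, 291.0], [215.0, 219.0], [231.0, 297.0]] [[243.0, 325.0], [102.0, 224.0], [309.0, 230.0], [169.0, 130.0]]
off [0.33, -0.01, 0.26] rot [0.0, 0.0, -0.01] -> [ 434. -262.  122.] 
end err [ 0.5 -0.8  0.2] 0.17
```

View pics/s7.png

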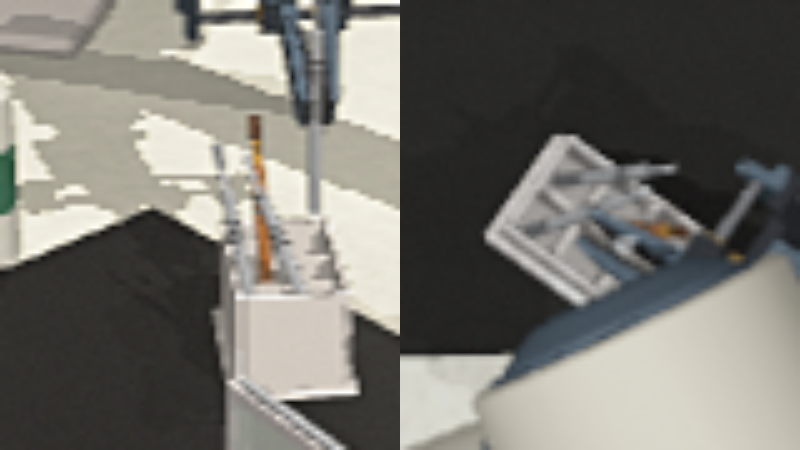

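The handle at (315,215) hangs over the free left-hand column of the cup. The neighbours lean away from it, so I descend and release.

Request:
move_arm --steps '[{"offset": [0.33,-0.01,0.26],"rotation": [0,0,0],"hand": 255},{"offset": [0.33,-0.01,0.26],"rotation": [0,0,0],"hand": 255},{"offset": [0.33,-0.01,0.26],"rotation": [0,0,0],"hand": 255},{"offset": [0.33,-0.01,0.26],"rotation": [0,0,0],"hand": 255},{"offset": [0.33,-0.01,0.26],"rotation": [0,0,0],"hand": 255}]'

```text
t: 36.32
eef_pos: [434.3, -262.8, 122.3]
tcp_rot: [-1.017, 2.043, 0.498]
contact_force: [0.1, -1.4, -0.6]
grip_width: 9.2
finger_force: 30.0
```

Request:
move_arm --steps '[{"offset": [0,0,0],"rotation": [0,0,0],"hand": 255},{"offset": [0,0,0],"rotation": [0,0,0],"hand": 205},{"offset": [0,0,0],"rotation": [0,0,0],"hand": 205},{"offset": [0,0,0],"rotation": [0,0,0],"hand": 205},{"offset": [0,0,0],"rotation": [0,0,0],"hand": 205}]'

```text
t: 36.73
eef_pos: [434.1, -262.6, 122.6]
tcp_rot: [-1.016, 2.043, 0.498]
contact_force: [-0.1, 0.2, 0.2]
grip_width: 17.8
finger_force: 0.0
```

```bash
python3 - <<'E'
from kin import *
cupfind()
q,Y=cloud("scene"); t,_=cloud("top")
cv2.imwrite("pics/s8.png",np.hstack([cv2.resize(q[100:190,190:270,::-1],(400,450)),cv2.resize(t[200:290,270:350,::-1],(400,450))]))
E
```

```text
scene ((452.2582092285156, -269.38458251953125), (130.312744140625, 78.74073791503906), 52.82695388793945) [234 143  26  34 640]
top ((456.6881103515625, -264.9918518066406), (97.14895629882812, 78.541748046875), 52.79630661010742) [290 227  29  36 262]
```

View pics/s8.png

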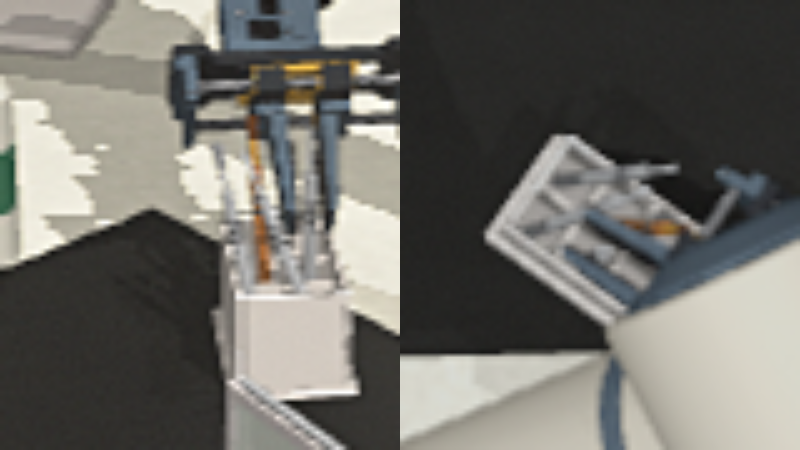

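The instrument is in its compartment, at (312,250), between the open fingers. I'm retreating for the last one.

Request:
move_arm --steps '[{"offset": [0,0,-0.89],"rotation": [0,0,0],"hand": 205},{"offset": [-0.12,0,-0.89],"rotation": [0,0,0],"hand": 200},{"offset": [-0.16,0,-0.89],"rotation": [0,0,0],"hand": 180},{"offset": [-0.16,0,-0.89],"rotation": [0,0,0],"hand": 170},{"offset": [-0.16,0,-0.89],"rotation": [0,0,0],"hand": 170}]'

```text
t: 37.35
eef_pos: [357.5, -363.5, 251.5]
tcp_rot: [-1.015, 2.043, 0.501]
contact_force: [1.4, -1.0, 1.0]
grip_width: 30.2
finger_force: 0.0
```

```bash
python3 - <<'E'
from kin import *
ret(105,0.3,6)
E
```

```text
ik [ 0.35  0.43  1.85 -0.3   0.57  2.28] 0.0
off [-0.5, 0.11, 0.23] rot [-0.4, 0.44, -0.35] -> [ 390. -265.  293.] 
off [-0.51, -0.04, 0.18] rot [-0.31, 0.43, -0.48] -> [ 424. -166.  320.] 
off [-0.44, -0.2, 0.18] rot [-0.2, 0.43, -0.61] -> [458. -69. 318.] 
off [-0.36, -0.35, 0.22] rot [-0.08, 0.4, -0.69] -> [491.  29. 285.] 
off [-0.25, -0.46, 0.3] rot [0.07, 0.37, -0.75] -> [523. 128. 223.] 
off [-0.12, -0.51, 0.38] rot [0.19, 0.34, -0.77] -> [557. 224. 145.] 
end err [-0.4 -0.6 -0.9] 0.18
```

Request:
move_arm --steps '[{"offset": [-0.5,0.11,0.23],"rotation": [-0.4,0.44,-0.35],"hand": 170},{"offset": [-0.5,0.11,0.23],"rotation": [-0.4,0.44,-0.35],"hand": 170},{"offset": [-0.5,0.11,0.23],"rotation": [-0.4,0.44,-0.35],"hand": 170},{"offset": [-0.5,0.11,0.23],"rotation": [-0.4,0.44,-0.35],"hand": 170},{"offset": [-0.5,0.11,0.23],"rotation": [-0.4,0.44,-0.35],"hand": 170}]'

```text
t: 37.77
eef_pos: [391.6, -263.7, 292.1]
tcp_rot: [-1.433, 2.101, 0.527]
contact_force: [-0.1, -0.5, 0.3]
grip_width: 30.2
finger_force: 0.0
```

Request:
move_arm --steps '[{"offset": [-0.51,-0.04,0.18],"rotation": [-0.31,0.43,-0.48],"hand": 170},{"offset": [-0.51,-0.04,0.18],"rotation": [-0.31,0.43,-0.48],"hand": 170},{"offset": [-0.51,-0.04,0.18],"rotation": [-0.31,0.43,-0.48],"hand": 170},{"offset": [-0.51,-0.04,0.18],"rotation": [-0.31,0.43,-0.48],"hand": 170},{"offset": [-0.51,-0.04,0.18],"rotation": [-0.31,0.43,-0.48],"hand": 170}]'

```text
t: 38.18
eef_pos: [425.4, -164.6, 318.8]
tcp_rot: [-1.896, 2.039, 0.462]
contact_force: [-0.5, 0.8, -0.0]
grip_width: 30.4
finger_force: 0.0
```

Request:
move_arm --steps '[{"offset": [-0.44,-0.2,0.18],"rotation": [-0.2,0.43,-0.61],"hand": 170},{"offset": [-0.44,-0.2,0.18],"rotation": [-0.2,0.43,-0.61],"hand": 170},{"offset": [-0.44,-0.2,0.18],"rotation": [-0.2,0.43,-0.61],"hand": 170},{"offset": [-0.44,-0.2,0.18],"rotation": [-0.2,0.43,-0.61],"hand": 170},{"offset": [-0.44,-0.2,0.18],"rotation": [-0.2,0.43,-0.61],"hand": 170}]'

```text
t: 38.6
eef_pos: [459.3, -67.8, 316.5]
tcp_rot: [-2.379, 1.816, 0.289]
contact_force: [0.4, 0.5, 0.0]
grip_width: 30.8
finger_force: 0.0
```

Request:
move_arm --steps '[{"offset": [-0.36,-0.35,0.22],"rotation": [-0.08,0.4,-0.69],"hand": 170},{"offset": [-0.36,-0.35,0.22],"rotation": [-0.08,0.4,-0.69],"hand": 170},{"offset": [-0.36,-0.35,0.22],"rotation": [-0.08,0.4,-0.69],"hand": 170},{"offset": [-0.36,-0.35,0.22],"rotation": [-0.08,0.4,-0.69],"hand": 170},{"offset": [-0.36,-0.35,0.22],"rotation": [-0.08,0.4,-0.69],"hand": 170}]'

```text
t: 39.02
eef_pos: [492.5, 31.2, 283.7]
tcp_rot: [-2.793, 1.418, 0.038]
contact_force: [0.3, 0.0, 0.2]
grip_width: 31.0
finger_force: 0.0
```

Request:
move_arm --steps '[{"offset": [-0.25,-0.46,0.3],"rotation": [0.07,0.37,-0.75],"hand": 170},{"offset": [-0.25,-0.46,0.3],"rotation": [0.07,0.37,-0.75],"hand": 170},{"offset": [-0.25,-0.46,0.3],"rotation": [0.07,0.37,-0.75],"hand": 170},{"offset": [-0.25,-0.46,0.3],"rotation": [0.07,0.37,-0.75],"hand": 170},{"offset": [-0.25,-0.46,0.3],"rotation": [0.07,0.37,-0.75],"hand": 170}]'

```text
t: 39.43
eef_pos: [524.7, 129.4, 221.6]
tcp_rot: [2.976, -0.833, 0.257]
contact_force: [0.1, -0.2, 0.0]
grip_width: 30.2
finger_force: 0.0
```

```bash
python3 - <<'E'
from kin import *
t=pick(105,110,dy=.3); a=tour([t[0]],[t[1]]); b=tour([pick(105,0,dy=.3)[0]],[t[1]],*a)
cupfind(); tools_in_cup((452,-271.5,-37))
q,Y=cloud("scene"); t,_=cloud("top")
cv2.imwrite("pics/s9.png",np.hstack([cv2.resize(q[100:190,190:270,::-1],(400,450)),cv2.resize(t[200:290,270:350,::-1],(400,450))]))
E
```

```text
off [-0.12, -0.5, 0.37] rot [0.19, 0.33, -0.77] -> [557. 225. 145.] 
end err [-0.7 -0.3 -0.7] 0.18
off [0.01, -0.0, 0.55] rot [0.0, 0.0, 0.0] -> [596. 219.  42.] 
end err [ 0.9 -0.6 -0.1] 0.18
scene ((453.5417785644531, -267.916259765625), (126.15394592285156, 78.36447143554688), 53.16273498535156) [234 143  26  34 655]
top ((451.268798828125, -271.9782409667969), (114.94840240478516, 78.49080657958984), 52.85627365112305) [290 227  42  39 452]
scene n 95 xyz 13.0 -1.0 zmax 171.0 top xy 20.0 -34.0
scene n 52 xyz -19.0 1.0 zmax 172.0 top xy -22.0 -4.0
scene n 61 xyz 37.0 12.0 zmax 167.0 top xy 44.0 2.0
top n 31 xyz 37.0 9.0 zmax 169.0 top xy 46.0 -5.0
top n 40 xyz 11.0 10.0 zmax 164.0 top xy 27.0 0.0
top n 30 xyz 16.0 -25.0 zmax 172.0 top xy 17.0 -36.0
top n 14 xyz -20.0 -2.0 zmax 178.0 top xy -19.0 -2.0
```

View pics/s9.png

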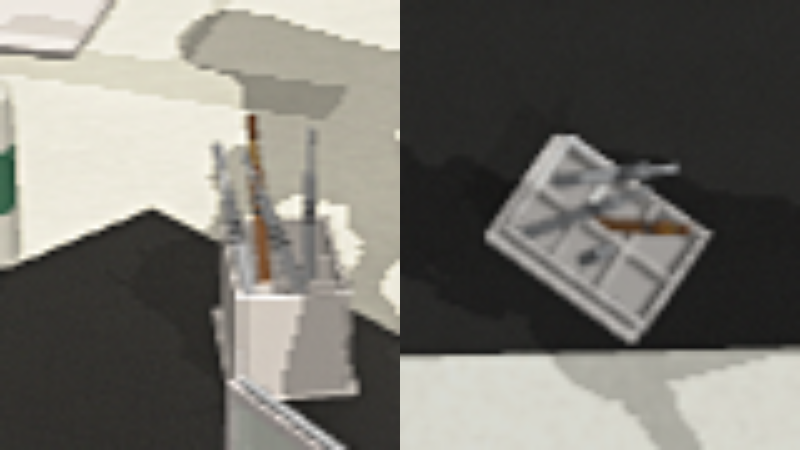

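Four instruments now stand in the cup and the compartment at crop (645,285) is free. I'm picking the last one.

Request:
move_arm --steps '[{"offset": [-0.12,-0.5,0.37],"rotation": [0.19,0.33,-0.77],"hand": 170},{"offset": [-0.12,-0.5,0.37],"rotation": [0.19,0.33,-0.77],"hand": 170},{"offset": [-0.12,-0.5,0.37],"rotation": [0.19,0.33,-0.77],"hand": 170},{"offset": [-0.12,-0.5,0.37],"rotation": [0.19,0.33,-0.77],"hand": 170},{"offset": [-0.12,-0.5,0.37],"rotation": [0.19,0.33,-0.77],"hand": 170}]'

```text
t: 40.15
eef_pos: [558.0, 223.5, 145.6]
tcp_rot: [3.065, -0.205, 0.539]
contact_force: [0.2, -1.1, 0.0]
grip_width: 30.3
finger_force: 0.0
```

Request:
move_arm --steps '[{"offset": [0,0,0.55],"rotation": [0,0,0],"hand": 170},{"offset": [0,0,0.55],"rotation": [0,0,0],"hand": 170},{"offset": [0,0,0.55],"rotation": [0,0,0],"hand": 170},{"offset": [0,0,0.55],"rotation": [0,0,0],"hand": 170},{"offset": [0,0,0.53],"rotation": [0,0,0],"hand": 170}]'

```text
t: 40.57
eef_pos: [594.7, 217.2, 42.2]
tcp_rot: [3.064, -0.211, 0.535]
contact_force: [-0.3, -0.5, 0.4]
grip_width: 30.1
finger_force: 0.0
```

Request:
move_arm --steps '[{"offset": [0,0,0],"rotation": [0,0,0],"hand": 255},{"offset": [0,0,0],"rotation": [0,0,0],"hand": 255},{"offset": [0,0,0],"rotation": [0,0,0],"hand": 255},{"offset": [0,0,0],"rotation": [0,0,0],"hand": 255},{"offset": [0,0,0],"rotation": [0,0,0],"hand": 255}]' --newtons 15

```text
t: 40.98
eef_pos: [593.7, 218.5, 44.0]
tcp_rot: [3.065, -0.207, 0.537]
contact_force: [0.0, -0.7, 0.5]
grip_width: 9.6
finger_force: 15.0
```

```bash
python3 - <<'E'
from kin import *
transfer((451.6,-271.7,-37),-19,-37,6)
E
```

```text
off [-0.0, 0.0, -0.7] rot [0.0, 0.0, 0.0] -> [547. 225. 176.] 
end err [0. 0. 0.] 0.0
ik [-1.16  0.41  1.65  0.76  1.63  2.45] 0.0
off [0.07, 0.44, -0.18] rot [-0.13, -0.33, 0.78] -> [524. 139. 212.] 
off [0.21, 0.39, -0.17] rot [-0.02, -0.34, 0.75] -> [502.  54. 246.] 
off [0.31, 0.29, -0.18] rot [0.09, -0.36, 0.7] -> [480. -32. 271.] 
off [0.36, 0.16, -0.22] rot [0.2, -0.38, 0.61] -> [ 458. -117.  287.] 
off [0.35, 0.02, -0.28] rot [0.28, -0.41, 0.51] -> [ 436. -203.  298.] 
off [0.29, -0.11, -0.33] rot [0.35, -0.42, 0.38] -> [ 415. -290.  305.] 
end err [ 0.7 -0.5  0.3] 0.1
down
off [0.41, 0.0, 0.32] rot [-0.0, -0.0, 0.0] -> [ 415. -291.  201.] 
end err [ 0.7 -0.7  1.3] 0.1
off [0.35, 0.01, 0.27] rot [-0.0, -0.0, 0.0] -> [ 413. -290.  113.] 
end err [-1.1 -0.  -0.1] 0.1
```

Request:
move_arm --steps '[{"offset": [0,0,-0.7],"rotation": [0,0,0],"hand": 255},{"offset": [0,0,-0.7],"rotation": [0,0,0],"hand": 255},{"offset": [0,0,-0.7],"rotation": [0,0,0],"hand": 255},{"offset": [0,0,-0.7],"rotation": [0,0,0],"hand": 255},{"offset": [0,0,-0.7],"rotation": [0,0,0],"hand": 255}]' --newtons 30

```text
t: 41.4
eef_pos: [545.6, 225.0, 176.4]
tcp_rot: [3.065, -0.207, 0.535]
contact_force: [-0.5, 0.3, -0.4]
grip_width: 9.5
finger_force: 30.0
```

Request:
move_arm --steps '[{"offset": [0.07,0.44,-0.18],"rotation": [-0.13,-0.33,0.78],"hand": 255},{"offset": [0.07,0.44,-0.18],"rotation": [-0.13,-0.33,0.78],"hand": 255},{"offset": [0.07,0.44,-0.18],"rotation": [-0.13,-0.33,0.78],"hand": 255},{"offset": [0.07,0.44,-0.18],"rotation": [-0.13,-0.33,0.78],"hand": 255},{"offset": [0.07,0.44,-0.18],"rotation": [-0.13,-0.33,0.78],"hand": 255}]'

```text
t: 41.82
eef_pos: [523.5, 138.9, 212.4]
tcp_rot: [3.004, -0.853, 0.259]
contact_force: [-0.3, 0.7, 0.0]
grip_width: 9.4
finger_force: 30.0
```

Request:
move_arm --steps '[{"offset": [0.21,0.39,-0.17],"rotation": [-0.02,-0.34,0.75],"hand": 255},{"offset": [0.21,0.39,-0.17],"rotation": [-0.02,-0.34,0.75],"hand": 255},{"offset": [0.21,0.39,-0.17],"rotation": [-0.02,-0.34,0.75],"hand": 255},{"offset": [0.21,0.39,-0.17],"rotation": [-0.02,-0.34,0.75],"hand": 255},{"offset": [0.21,0.39,-0.17],"rotation": [-0.02,-0.34,0.75],"hand": 255}]'

```text
t: 42.23
eef_pos: [501.8, 53.2, 245.8]
tcp_rot: [-2.744, 1.396, 0.013]
contact_force: [0.5, -0.4, 0.0]
grip_width: 9.1
finger_force: 30.0
```

Request:
move_arm --steps '[{"offset": [0.31,0.29,-0.18],"rotation": [0.09,-0.36,0.7],"hand": 255},{"offset": [0.31,0.29,-0.18],"rotation": [0.09,-0.36,0.7],"hand": 255},{"offset": [0.31,0.29,-0.18],"rotation": [0.09,-0.36,0.7],"hand": 255},{"offset": [0.31,0.29,-0.18],"rotation": [0.09,-0.36,0.7],"hand": 255},{"offset": [0.31,0.29,-0.18],"rotation": [0.09,-0.36,0.7],"hand": 255}]'

```text
t: 42.65
eef_pos: [479.8, -32.3, 270.8]
tcp_rot: [-2.339, 1.788, 0.244]
contact_force: [0.8, 0.3, -0.8]
grip_width: 8.9
finger_force: 30.0
```

Request:
move_arm --steps '[{"offset": [0.36,0.16,-0.22],"rotation": [0.2,-0.38,0.61],"hand": 255},{"offset": [0.36,0.16,-0.22],"rotation": [0.2,-0.38,0.61],"hand": 255},{"offset": [0.36,0.16,-0.22],"rotation": [0.2,-0.38,0.61],"hand": 255},{"offset": [0.36,0.16,-0.22],"rotation": [0.2,-0.38,0.61],"hand": 255},{"offset": [0.36,0.16,-0.22],"rotation": [0.2,-0.38,0.61],"hand": 255}]'

```text
t: 43.07
eef_pos: [457.7, -117.8, 287.4]
tcp_rot: [-1.879, 2.011, 0.401]
contact_force: [0.1, -0.7, 0.1]
grip_width: 9.5
finger_force: 30.0
```

Request:
move_arm --steps '[{"offset": [0.35,0.02,-0.28],"rotation": [0.28,-0.41,0.51],"hand": 255},{"offset": [0.35,0.02,-0.28],"rotation": [0.28,-0.41,0.51],"hand": 255},{"offset": [0.35,0.02,-0.28],"rotation": [0.28,-0.41,0.51],"hand": 255},{"offset": [0.35,0.02,-0.28],"rotation": [0.28,-0.41,0.51],"hand": 255},{"offset": [0.35,0.02,-0.28],"rotation": [0.28,-0.41,0.51],"hand": 255}]'

```text
t: 43.48
eef_pos: [436.2, -203.8, 298.4]
tcp_rot: [-1.422, 2.085, 0.488]
contact_force: [1.0, 0.3, -0.3]
grip_width: 9.1
finger_force: 30.0
```

Request:
move_arm --steps '[{"offset": [0.29,-0.11,-0.33],"rotation": [0.35,-0.42,0.38],"hand": 255},{"offset": [0.29,-0.11,-0.33],"rotation": [0.35,-0.42,0.38],"hand": 255},{"offset": [0.29,-0.11,-0.33],"rotation": [0.35,-0.42,0.38],"hand": 255},{"offset": [0.29,-0.11,-0.33],"rotation": [0.35,-0.42,0.38],"hand": 255},{"offset": [0.29,-0.11,-0.33],"rotation": [0.35,-0.42,0.38],"hand": 255}]'

```text
t: 43.9
eef_pos: [414.8, -291.2, 305.5]
tcp_rot: [-1.016, 2.043, 0.492]
contact_force: [-0.0, -0.4, -0.0]
grip_width: 9.5
finger_force: 30.0
```

```bash
python3 - <<'E'
from kin import *
check((451.6,-271.7,-37),-19,-37)
E
```

```text
[-1.2   0.47  1.57  0.74  1.66  2.43]
scene ((452.86346435546875, -269.230224609375), (124.64334106445312, 78.94756317138672), 53.11278533935547) [234 143  26  34 657]
top ((451.428466796875, -272.086669921875), (114.80524444580078, 78.0672378540039), 53.0793342590332) [290 227  35  39 363]
-110 0 
-98 4 [  5.9   3.3 -88.6]
-86 8 [  4.3   2.7 -80.2]
-60 11 [  0.8   1.6 -55. ]
-40 12 [  3.7   3.8 -34.2]
off [0.41, 0.0, 0.33] rot [-0.0, -0.0, -0.0] -> [ 415. -290.  199.] 
end err [ 1.  -0.3 -0.7] 0.18
off [0.34, 0.01, 0.27] rot [-0.0, -0.0, -0.0] -> [ 414. -289.  112.] 
end err [-0.2  1.3  0.5] 0.18
```

Cup unchanged; descend, release, retreat.

Request:
move_arm --steps '[{"offset": [0.41,0,0.33],"rotation": [0,0,0],"hand": 255},{"offset": [0.41,0,0.33],"rotation": [0,0,0],"hand": 255},{"offset": [0.41,0,0.33],"rotation": [0,0,0],"hand": 255},{"offset": [0.41,0,0.33],"rotation": [0,0,0],"hand": 255},{"offset": [0.41,0,0.33],"rotation": [0,0,0],"hand": 255}]'

```text
t: 44.47
eef_pos: [416.3, -288.3, 199.1]
tcp_rot: [-1.023, 2.043, 0.494]
contact_force: [0.4, 0.4, -0.2]
grip_width: 9.3
finger_force: 30.0
```

Request:
move_arm --steps '[{"offset": [0.34,0,0.27],"rotation": [0,0,0],"hand": 255},{"offset": [0.34,0,0.27],"rotation": [0,0,0],"hand": 255},{"offset": [0.34,0,0.27],"rotation": [0,0,0],"hand": 255},{"offset": [0.34,0,0.27],"rotation": [0,0,0],"hand": 255},{"offset": [0.33,0,0.26],"rotation": [0,0,0],"hand": 255}]'

```text
t: 44.88
eef_pos: [416.8, -288.1, 112.8]
tcp_rot: [-1.023, 2.043, 0.494]
contact_force: [0.7, 0.7, -1.4]
grip_width: 9.7
finger_force: 30.0
```

Request:
move_arm --steps '[{"offset": [0,0,0],"rotation": [0,0,0],"hand": 200},{"offset": [0,0,0],"rotation": [0,0,0],"hand": 200},{"offset": [0,0,0],"rotation": [0,0,0],"hand": 200},{"offset": [0,0,0],"rotation": [0,0,0],"hand": 200},{"offset": [0,0,0],"rotation": [0,0,0],"hand": 200}]'

```text
t: 45.3
eef_pos: [416.4, -289.2, 113.9]
tcp_rot: [-1.02, 2.044, 0.493]
contact_force: [0.6, -0.6, 0.7]
grip_width: 19.9
finger_force: 0.0
```

Request:
move_arm --steps '[{"offset": [0,0,-0.89],"rotation": [0,0,0],"hand": 200},{"offset": [-0.12,0,-0.89],"rotation": [0,0,0],"hand": 200},{"offset": [-0.16,0,-0.89],"rotation": [0,0,0],"hand": 190},{"offset": [-0.16,0,-0.89],"rotation": [0,0,0],"hand": 190},{"offset": [-0.16,0,-0.5],"rotation": [0,0,0],"hand": 190}]'

```text
t: 45.72
eef_pos: [346.7, -381.5, 234.9]
tcp_rot: [-1.019, 2.046, 0.49]
contact_force: [0.5, -0.6, 0.3]
grip_width: 23.5
finger_force: 0.0
```

```bash
python3 - <<'E'
from kin import *
cupfind(); tools_in_cup((452,-271.5,-37))
q,Y=cloud("scene"); t,_=cloud("top")
z=Y[...,2]; w=Y-tw(0,0,0); x=w@(tw(1,0,0)-tw(0,0,0)); y=w@(tw(0,1,0)-tw(0,0,0)); m=(abs(y)<130)&(abs(x-115)<50)&(z>80)&(z<200)
print("cover",x[m&(z>165)].mean().round(1),z[m].max().round(0),x[m&(z<120)].mean().round(1))
cv2.imwrite("pics/s10.png",np.hstack([cv2.resize(q[80:290,170:390,::-1],(450,430)),cv2.resize(t[200:290,270:350,::-1],(350,430))]))
E
```

```text
scene ((453.6361999511719, -268.09661865234375), (125.11429595947266, 78.21226501464844), 53.00633239746094) [234 143  26  33 654]
top ((450.8272399902344, -271.7400817871094), (115.23300170898438, 77.28652954101562), 53.28059005737305) [290 236  42  30 364]
scene n 98 xyz 13.0 -2.0 zmax 173.0 top xy 16.0 -31.0
scene n 84 xyz -18.0 -8.0 zmax 173.0 top xy -18.0 -2.0
scene n 61 xyz 37.0 12.0 zmax 165.0 top xy 43.0 -1.0
top n 32 xyz 37.0 9.0 zmax 169.0 top xy 44.0 -3.0
top n 41 xyz 10.0 11.0 zmax 163.0 top xy 27.0 0.0
top n 30 xyz 16.0 -25.0 zmax 175.0 top xy 17.0 -36.0
top n 12 xyz -20.0 -2.0 zmax 175.0 top xy -19.0 -3.0
top n 15 xyz -18.0 -33.0 zmax 172.0 top xy -17.0 -37.0
cover 124.6 191.0 127.7
```

View pics/s10.png

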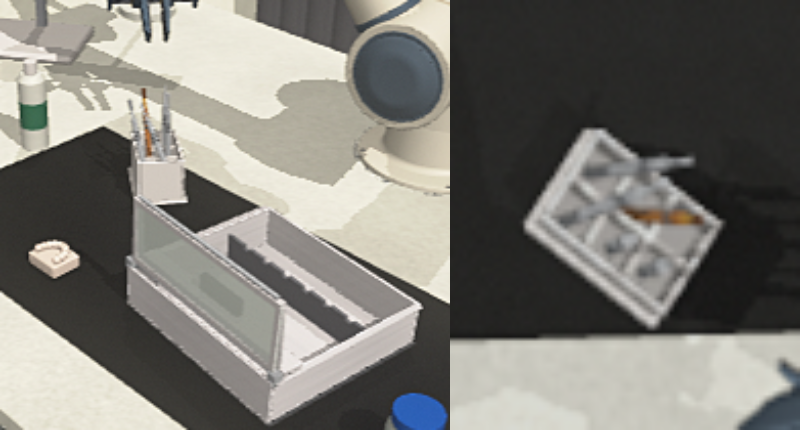

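The rails are empty, the cover stands folded (crop 135–285, 200–370), and five instruments stand in the cup at (155,130). The can, cast and jar are in place, so I'm handing in.

```bash
python3 -c "
from plant import robot
print(robot.finish_job())"
```

```text
the job is handed in; nothing more can be done
None
```

The job is handed in, with no verdict returned: the cover is folded to its stop, all five instruments stand tip-up in the upright cup (it was knocked aside mid-run), and the can, jar and cast look undisturbed in the last pictures.

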